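# Fish the dropped padlock out of the book trough gap

### The arm

A 7-joint arm with a two-finger parallel gripper is mounted at the origin on the work surface. World frame = base frame: x ahead of the robot, y to its left, z up, the work surface at z = 0. Lengths are in mm, angles in rad, forces in N, time in s.
With the tool pointing down it reaches from about 400 to 850 mm from the base axis. Payload 4.5 kg.
Tool frame: the origin (TCP) lies at the very end of the fingers, on their centre line; the grasp point (between the pads) lies 19 mm behind it (ctrl.grip_depth is the distance from the TCP to the grasp point, in mm); z points along the fingers, y is the line along which they close (so a half turn about z gives the same grasp; the last joint's range is limited). The gripper opens to 88 mm and grips with 3 to 60 N. Pads are 18 mm wide; open, the fingers measure 123 mm over their backs; the gripper's body (75 mm by 187 mm) begins 45 mm behind the grasp point.
Start: joints at [1.349, 0.689, -0.195, 1.565, 0.157, 0.902, -0.215], TCP at [158.165, -604.679, 238.743] pointing down, gripper open.
Joint ranges: [-3.01, 3.01], [-0.46, 2.08], [-1.47, 1.51], [0.13, 2.56], [-1, 4.14], [0.04, 2.09], [-2.66, 2.66]. Speed limits (rad/s): [2.57, 2.57, 3.14, 3.14, 3.14, 3.14, 3.14].

### API

Orientations are given as a 3x3 rotation matrix whose columns are the frame's x, y, z axes.
In Python, from cell import ctrl gives the robot as it stands.
- The arm moves only by the tool arm_command, never from a script. Its argument "series" is a list of rows, each an object of numbers: "tx", "ty", "tz": the shift along the world's x, y, z in cm; "ax", "ay", "az": the turn, a rotation vector about the world's x, y, z in degrees; "gripper": the opening in per cent of the stroke, from 0 (shut) to 100 (fully open). A call has 1 to 12 rows; each row is the pose to reach, as a shift and turn from the pose commanded when the call began; what a row does not reach only later rows make up. A row lasts 1/10 s, in which the tool goes at most 50 mm and 8.59 degrees, less where a joint would pass 70% of its speed; a pose out of reach is approached as far as the arm can. A call with a gripper value outside its range is refused whole. The fingers move at their own pace and stop on an object; the grip force is fixed at half the most. Time passes only in rows, so rows that repeat a pose let the fingers close. It gives the time, the measured TCP pose, the force, the opening and the grip force at its end, in the units of the state.
- ctrl.state(): the state, without advancing time (a new reading comes with each control period).
- ctrl.get_image(name): name is "scene" or "side" or "wrist"; returns a dict with "img" (480x640x3 uint8, red, green, blue), "mtx" (3x3 intrinsics, pixels), "pose" (4x4, takes a point from camera to world coordinates); the wrist camera has in their place "T_tool_cam" (4x4, takes a point from camera to tool coordinates, whose origin is the TCP and whose axes are the flange's). Camera axes: x right, y down, z forward; pixel columns grow to the right and rows downward; lengths in mm; the calibration is good to about 2 mm. A picture is of the moment at which its call begins: read the wrist's pose just before it. There is no depth.
- ctrl.hand_in(): hands the job in; it is judged then, once.
The state is a dict: "clock": time; "qpos": joint angles; "qvel": joint speeds; "tau": joint torques, N m; "ee_pos": TCP position; "orientation": TCP orientation; "force": force on the tool from outside, world axes, zero at the start; "torque": the same for the moment, N m; "finger_gap": opening from 0.0 (shut) to 1.0 (fully open); "finger_force": force on a finger pad.
Only numpy, scipy, OpenCV 4.12 (cv2) and the standard library are available. Lean on these libraries where they do the work, as an engineer would, in place of code of your own. Each camera call takes 0.05 s, during which the arm holds its last target. There are 200 camera calls.

### The job

The orange padlock has dropped into the narrow gap between the two halves of the green book trough. Take the red-handled hook rod from its forked stand, catch the padlock by its shackle without forcing it, lift it out without letting it drop or touching it with the fingers, and set it down in the blue tray. Then hang the hook rod back in the fork and let go; leave the other things on the desk where they are.

Things in the scene. Friction and masses are not known exactly. Their poses are not given: they have to be found in the camera images.
- trough: Fixed green double book trough, 280 (x) by 230 mm, 114 mm high, its books up to 132 mm. Between its halves an open-topped gap along its x: 60 mm wide (y), 250 mm long, closed at both ends, side walls 100 mm high, floor = the desk (z = 0). Origin: on the desk, centre of the gap; x points roughly away from the robot.
- padlock: Loose padlock, 0.15 to 0.3 kg, lying flat in the gap. Orange/black body 38 (x) by 46 (y) by 28 mm (z); origin: centre of its underside. Its shackle, a rigid brass U of 7 mm round bar 14 mm up, leaves the +x face (farther from the robot); inside it is 25 mm wide (y) and 42 mm long (x = 19 to 61 mm), 10 mm clear of the floor.
- padlock_crown (a point): Centre of the bar at the crown (closed end) of the padlock's shackle: 64.5 mm along +x from the lock's origin and 14 mm up. Hung by it, the lock's lowest point is about 84 mm below it.
- hook: Loose hook rod, 0.1 kg, hanging upright in the fork. Origin: centre of the underside of its black collar (32 mm round, 6 mm thick); z up. Red handle 18 by 18 mm, sides along x and y, z = 6 to 76 mm. Below, a 5.6 mm steel shaft to z = -105 mm, then a bent foot 23 mm long towards +x, rising 20 degrees: tilting the rod's top 20 degrees towards its +x lays the foot level.
- hook_bend (a point): The bend of the hook rod, on the bar's centre line, 105 mm below the hook's origin.
- stand: Fixed steel stand of the hook rod, 130 mm high. Two level prongs, 14 mm apart inside, run along its x from -25 to +57 mm, open at the -x end (roughly towards the robot), on a post at x = 43 to 57 mm. Origin: on the desk below the rod's place.
- stand_fork (a point): The rod's place in the fork: midway between the prongs, at their upper face, 130 mm up. The hook's origin lies here while it hangs; it may hang turned about its axis by up to 0.4 rad.
- tray: Fixed shallow blue tray 190 (x) by 140 mm (y), rim 18 mm high, walls and floor 5 mm thick. Origin: centre of its underside, on the desk.
- mug: White mug, 76 mm wide, 90 mm high. Leave alone. Origin: centre of its underside.
- tape_roll: Yellow roll of tape lying flat, 90 mm wide, 20 mm high. Leave alone. Origin: centre of its underside.
- stamp: Wooden hand stamp, 55 by 24 mm, 75 mm high. Leave alone. Origin: centre of its underside.
- glue: White glue bottle with orange cap, 48 mm wide, 100 mm high. Leave alone. Origin: centre of its underside.
Not all that is in view belongs to the job. What is shaped like the tray but purple is not meant.

How it is judged:
By the outcome, as a careful person would: the job done as asked, in the order asked, and still so for the second after the job is handed in, with the robot touching nothing.
It also fails if it takes over 70 s, if anything falls off the work surface, if the arm or the gripper's body presses on something with over 40 N, if the wrist force passes 120 N, or if a joint passes its speed limit or range.

## Working session

There is one attempt and no reset: what is moved stays moved. The work goes in short steps, Python scripts to look and compute and a tool call to move; the robot and the scene stay as the last step left them, time stands still between calls to the robot, and variables do not carry over. Pictures are saved under pics/ and viewed, at most 10 in all, crops included, and the job is handed in when it is done.

Besides the shell and the picture viewer there is one more tool, called after "Emit:" as name(argument=value, ...) on one line, values as JSON. arm_command: Moves the arm, as the interface text tells. Its arguments: {"type":"object","properties":{"series":{"type":"array"}},"required":["series"]}

```bash
ls; mkdir -p pics
python3 - <<'E'
from cell import ctrl
import cv2, numpy as np, pickle
s=ctrl.state(); print(s)
d={n:ctrl.get_image(n) for n in("scene","side","wrist")}
d['state']=s
pickle.dump(d,open('d0.pkl','wb'))
for n in("scene","side","wrist"):
    cv2.imwrite(f'pics/{n}0.png',d[n]['img'][:,:,::-1])
    print(n,d[n]['mtx'].tolist(),np.round(d[n].get('pose',d[n].get('T_tool_cam')),3).tolist())
E
```

```text
pics
{'clock': 0.0, 'qpos': array([ 1.34881017,  0.68997929, -0.19453096,  1.56633093,  0.15733722,
        0.90249696, -0.21509937]), 'qvel': array([-5.46117945e-04,  2.36997137e-03, -5.29319710e-04, -7.96570739e-04,
       -8.04492692e-04, -1.37901408e-03, -9.84790823e-05]), 'tau': array([ 2.44241892e-04, -5.27557361e+01, -1.26694310e+00, -1.53426504e+01,
       -5.27243502e-02,  6.55528042e-03,  1.74048964e-04]), 'ee_pos': array([ 157.92289312, -604.07358129,  237.91688944]), 'orientation': array([[ 9.67434377e-01,  2.53121240e-01, -6.03492990e-04],
       [ 2.53121916e-01, -9.67432869e-01,  1.71460785e-03],
       [-1.49835289e-04, -1.81152788e-03, -9.99998348e-01]]), 'force': array([-0.56907501, -0.95346133, -0.10102014]), 'torque': array([-0.04303474, -0.00879181,  0.02682431]), 'finger_force': 0.0, 'finger_gap': 1.0014351142699043}
scene [[605.8611242023624, 0.0, 319.75101968480016], [0.0, 605.8611242023624, 235.68801109575668], [0.0, 0.0, 1.0]] [[0.176, 0.699, -0.693, 1401.889], [0.984, -0.126, 0.123, -118.163], [-0.002, -0.704, -0.711, 1039.513], [0.0, 0.0, 0.0, 1.0]]
side [[471.983620220881, 0.0, 324.99964772853326], [0.0, 471.983620220881, 239.38972047878923], [0.0, 0.0, 1.0]] [[-0.919, -0.273, 0.284, 153.287], [-0.394, 0.631, -0.669, 806.793], [0.003, -0.726, -0.687, 906.811], [0.0, 0.0, 0.0, 1.0]]
wrist [[389.04390369234835, 0.0, 318.6769577041639], [0.0, 389.04390369234835, 236.24911799582412], [0.0, 0.0, 1.0]] [[0.0, -0.964, -0.266, 67.862], [1.0, 0.0, -0.001, -0.646], [0.001, -0.266, 0.964, -145.75], [0.0, 0.0, 0.0, 1.0]]
```

View pics/scene0.png

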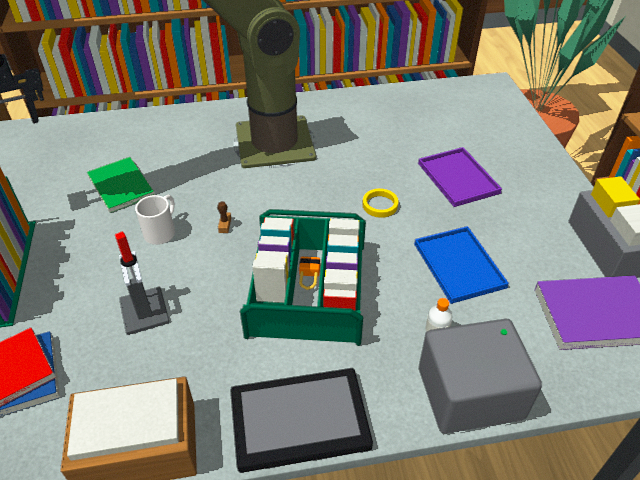

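View pics/side0.png

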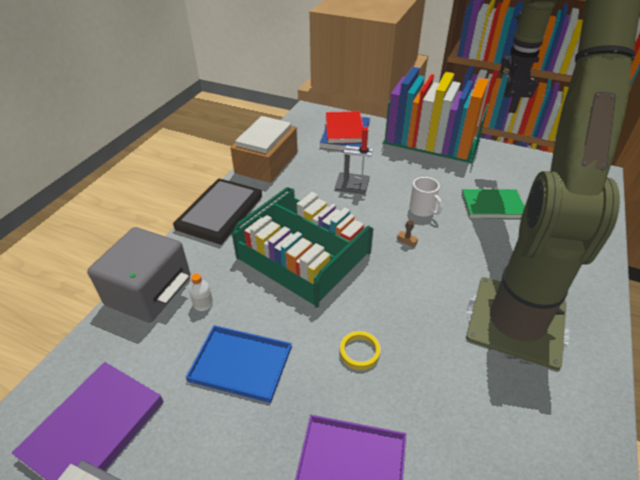

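The scene view shows the padlock in the gap at about (310,268) with its shackle at about (308,283). The red rod stands in the fork at (125,250), the blue tray is at (460,263), and the mug at (155,220) is close to the rod. The side view shows the rod at (365,140) and the blue tray at (240,362), but the padlock is hidden.

```bash
cat > h.py <<'E'
import numpy as np, cv2, pickle
def P(d,st=None):
    if 'pose' in d: return d['mtx'],np.array(d['pose'])
    T=np.eye(4);T[:3,:3]=st['orientation'];T[:3,3]=st['ee_pos'];return d['mtx'],T@d['T_tool_cam']
def ray(K,T,uv):
    v=np.linalg.inv(K)@np.array([uv[0],uv[1],1.]);v=T[:3,:3]@v;return T[:3,3],v/np.linalg.norm(v)
def onz(K,T,uv,z):
    o,v=ray(K,T,uv);return o+v*(z-o[2])/v[2]
def proj(K,T,p):
    c=T[:3,:3].T@(np.asarray(p,float)-T[:3,3]);q=K@c;return q[:2]/q[2]
def tri(rays):
    A=0;b=0
    for o,v in rays:
        M=np.eye(3)-np.outer(v,v);A=A+M;b=b+M@o
    p=np.linalg.solve(A,b);return p,[np.linalg.norm((np.eye(3)-np.outer(v,v))@(p-o)) for o,v in rays]
def mask(img,h0,h1,s0=120,v0=60):
    h=cv2.cvtColor(img,cv2.COLOR_RGB2HSV);return cv2.inRange(h,(h0,s0,v0),(h1,255,255))
def blobs(m,amin=30):
    n,l,s,c=cv2.connectedComponentsWithStats(m);return [(s[i].tolist(),c[i].round(1).tolist(),(l==i).astype(np.uint8)*255) for i in range(1,n) if s[i,4]>=amin]
def rect(m): 
    r=cv2.minAreaRect(cv2.findNonZero(m));return cv2.boxPoints(r)
def quad(m):
    c=max(cv2.findContours(m,0,2)[0],key=cv2.contourArea);h=cv2.convexHull(c)
    for e in np.linspace(.01,.1,30):
        a=cv2.approxPolyDP(h,e*cv2.arcLength(h,True),True)
        if len(a)==4:break
    return a[:,0].astype(float)
E
python3 - <<'E'
from h import *
d=pickle.load(open('d0.pkl','rb'))
for n in('scene','side'):
    im=d[n]['img'];K,T=P(d[n])
    hs={'red':(0,4),'red2':(174,180),'orange':(6,16),'blue':(104,118)}
    for k,(a,b) in hs.items():
        for s,c,m in blobs(mask(im,a,b,150),60):
            if n=='scene' and s[1]<110 or n=='side' and s[0]>480: continue
            print(n,k,s,c)
    for s,c,m in blobs(mask(im,104,118,150),1500):
        for z in (18,): print('tray',[onz(K,T,q,z).round(0)[:2].tolist() for q in quad(m)])
K,T=P(d['scene'])
print('lock body',onz(K,T,(310,264),28),'crown',onz(K,T,(308,290),14))
K2,T2=P(d['side'])
print('handle top',tri([ray(K,T,(122,234)),ray(K2,T2,(365.5,128))]))
print('handle bot',tri([ray(K,T,(128,259)),ray(K2,T2,(364.5,150))]))
E
```

```text
scene red [115, 232, 18, 31, 273] [123.6, 246.8]
scene red [323, 294, 34, 16, 359] [339.0, 301.8]
scene red [0, 328, 53, 72, 2425] [20.9, 362.7]
scene orange [591, 112, 49, 73, 758] [624.2, 142.6]
scene orange [0, 168, 29, 67, 385] [13.1, 201.6]
scene orange [219, 213, 12, 20, 149] [224.4, 223.9]
scene orange [0, 258, 16, 34, 136] [6.7, 275.3]
scene orange [299, 263, 21, 13, 205] [308.5, 268.6]
scene orange [437, 298, 12, 13, 91] [442.7, 304.4]
scene orange [61, 377, 135, 103, 4141] [139.4, 453.7]
scene blue [622, 149, 18, 28, 99] [632.3, 158.1]
scene blue [415, 226, 93, 78, 4213] [460.2, 264.3]
scene blue [37, 332, 17, 39, 275] [46.5, 345.7]
scene blue [0, 379, 56, 31, 447] [33.8, 393.9]
tray [[437.0, 413.0], [634.0, 434.0], [655.0, 299.0], [457.0, 277.0]]
side red [413, 74, 21, 74, 243] [421.6, 104.1]
side red [326, 111, 42, 39, 1006] [345.8, 126.0]
side orange [471, 0, 41, 73, 510] [496.1, 35.2]
side orange [457, 78, 31, 81, 772] [470.4, 124.0]
side orange [408, 91, 13, 56, 263] [413.4, 120.5]
side orange [286, 244, 26, 30, 182] [293.8, 260.8]
side blue [403, 68, 16, 17, 115] [410.2, 75.8]
side blue [461, 80, 11, 20, 100] [466.0, 89.2]
side blue [187, 326, 104, 76, 5116] [239.8, 363.0]
tray [[641.0, 309.0], [459.0, 283.0], [436.0, 421.0], [615.0, 447.0]]
lock body [499.86594462  19.23952092  28.        ] crown [562.07459422   4.20784244  14.        ]
handle top (array([ 519.30969235, -350.17171467,  207.4171953 ]), [np.float64(1.2167198560213592), np.float64(1.2167198560211043)])
handle bot (array([ 517.70381428, -354.12073529,  133.03423891]), [np.float64(2.9299959379007245), np.float64(2.9299959379008675)])
```

Run:
```python
from h import *
d=pickle.load(open('d0.pkl','rb'))
a=d['scene']['img'][195:345,70:230,::-1]; a=cv2.resize(a,None,fx=3.3,fy=3.3,interpolation=2)[:490]
b=d['scene']['img'][205:345,240:370,::-1]; b=cv2.resize(b,None,fx=2,fy=3.5,interpolation=2)[:490]
cv2.imwrite('pics/c1.png',np.hstack([a[:490],b[:490]])); print(a.shape,b.shape)
```

```text
(490, 528, 3) (490, 260, 3)
```

Emit:
arm_command(series=[{"tz": 4},{"tx": 2,"ty": 1,"tz": 8},{"tx": 6,"ty": 4,"tz": 10,"az": -3},{"tx": 10,"ty": 7,"tz": 10,"az": -6},{"tx": 14,"ty": 10,"tz": 10,"az": -9},{"tx": 18,"ty": 13,"tz": 10,"az": -12},{"tx": 22,"ty": 16,"tz": 10,"az": -14.7},{"tx": 26,"ty": 19,"tz": 10,"az": -14.7},{"tx": 30,"ty": 21,"tz": 10,"az": -14.7},{"tx": 33,"ty": 23,"tz": 10,"az": -14.7},{"tx": 36,"ty": 25,"tz": 10,"az": -14.7},{"tx": 36,"ty": 25,"tz": 10,"az": -14.7}])

```text
$.series[0]: bad value
```

Emit:
arm_command(series=[{},{}])

```text
$.series[0]: bad value
```

```bash
cat > snap.py <<'E'
import sys
from cell import ctrl
from h import *
k=sys.argv[1]
st=ctrl.state();d=ctrl.get_image('wrist');d['state']=st
pickle.dump(d,open(k+'.pkl','wb'));cv2.imwrite(f'pics/{k}.png',d['img'][:,:,::-1])
print(st['clock'],st['ee_pos'].round(1),st['orientation'].round(3).tolist(),st['force'].round(1),st['finger_gap'])
E
python3 snap.py w1
```

```text
0.15 [ 158.  -604.3  238.1] [[0.967, 0.253, -0.0], [0.253, -0.967, 0.001], [-0.0, -0.001, -1.0]] [-0.7 -0.3  0.6] 0.9983304262927382
```

View pics/w1.png

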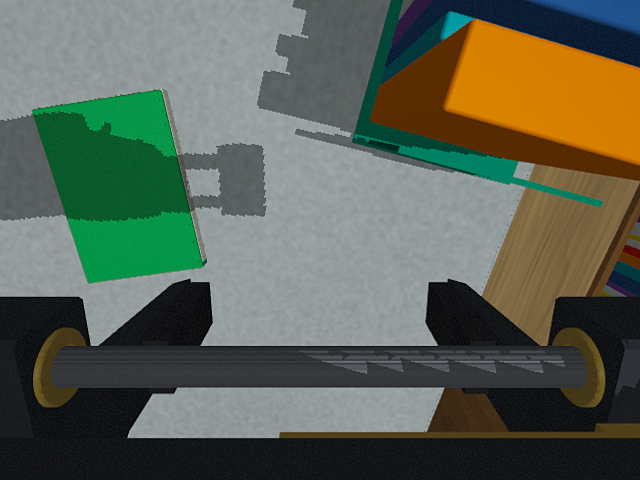

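The wrist picture shows the fingers filling rows 290 and below, with tool +x pointing up in the image. The move was refused, so the arm is still at its start. I'll resend it with complete rows.

Emit:
arm_command(series=[{"tx": 0,"ty": 0,"tz": 4,"ax": 0,"ay": 0,"az": 0,"gripper": 100},{"tx": 2,"ty": 1,"tz": 8,"ax": 0,"ay": 0,"az": 0,"gripper": 100},{"tx": 6,"ty": 4,"tz": 10,"ax": 0,"ay": 0,"az": -3,"gripper": 100},{"tx": 10,"ty": 7,"tz": 10,"ax": 0,"ay": 0,"az": -6,"gripper": 100},{"tx": 14,"ty": 10,"tz": 10,"ax": 0,"ay": 0,"az": -9,"gripper": 100},{"tx": 18,"ty": 13,"tz": 10,"ax": 0,"ay": 0,"az": -12,"gripper": 100},{"tx": 22,"ty": 16,"tz": 10,"ax": 0,"ay": 0,"az": -14.7,"gripper": 100},{"tx": 26,"ty": 19,"tz": 10,"ax": 0,"ay": 0,"az": -14.7,"gripper": 100},{"tx": 30,"ty": 21,"tz": 10,"ax": 0,"ay": 0,"az": -14.7,"gripper": 100},{"tx": 33,"ty": 24,"tz": 10,"ax": 0,"ay": 0,"az": -14.7,"gripper": 100},{"tx": 33,"ty": 24,"tz": 10,"ax": 0,"ay": 0,"az": -14.7,"gripper": 100},{"tx": 33,"ty": 24,"tz": 10,"ax": 0,"ay": 0,"az": -14.7,"gripper": 100}])

```text
clock: 1.4
ee_pos: [488.7, -363.6, 338.4]
orientation: [[1.0, 0.002, -0.001], [0.002, -1.0, 0.0], [-0.001, -0.0, -1.0]]
force: [-0.1, -1.3, 0.2]
finger_gap: 0.998
finger_force: 0.0
```

```bash
python3 snap.py w2
```

```text
1.4 [ 488.7 -363.6  338.4] [[1.0, 0.002, -0.001], [0.002, -1.0, 0.0], [-0.001, -0.0, -1.0]] [-0.1 -1.3  0.2] 0.9975056906396085
```

View pics/w2.png

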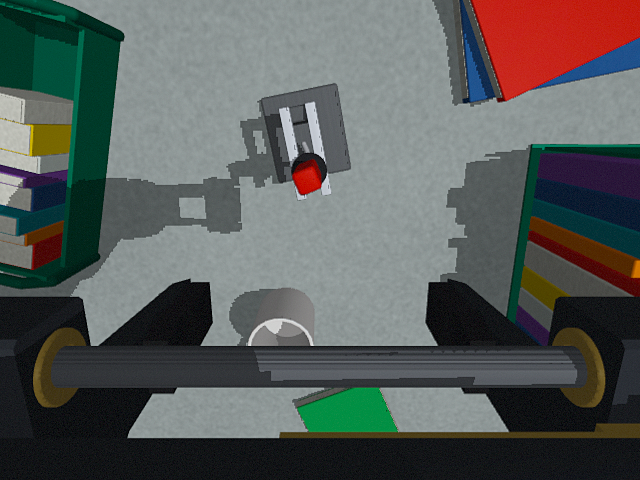

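The wrist view looks straight down on the fork: its prongs run from about (282,108) to (330,195) and open downward, towards the robot. The handle top is at about (306,180), the foot shows at about (305,148), and the mug rim is at (280,335). Next I'll measure the rod and fork precisely.

Run:
```python
from h import *
d=pickle.load(open('w2.pkl','rb'));im=d['img'];K,T=P(d,d['state'])
h=cv2.cvtColor(im,cv2.COLOR_RGB2HSV)
c=h[130:210,270:345]
red=mask(im[130:210,270:345],0,6,120,60)|mask(im[130:210,270:345],172,180,120,60)
v=c[:,:,2][red>0];print('red V hist',np.histogram(v,8))
top=((red>0)&(c[:,:,2]>np.percentile(v,95)*.9)).astype(np.uint8)*255
top=cv2.morphologyEx(top,cv2.MORPH_OPEN,np.ones((3,3)))
r=cv2.minAreaRect(cv2.findNonZero(top));print(r)
bx=cv2.boxPoints(r)+[270,130]
w=np.array([onz(K,T,q,206) for q in bx]);print('top corners',w.round(1).tolist(),'centre',w.mean(0).round(1))
e=w[1]-w[0];f=w[2]-w[1];print('edge deg',np.degrees(np.arctan2(e[1],e[0]))%90,np.linalg.norm(e),np.linalg.norm(f))
# prongs: bright low saturation
s=((c[:,:,1]<40)&(c[:,:,2]>175)).astype(np.uint8)*255
big=((h[95:205,270:345,1]<50)&(h[95:205,270:345,2]>195)).astype(np.uint8)*255
for st,cc,m in blobs(big,40):
    l=cv2.fitLine(cv2.findNonZero(m),cv2.DIST_L2,0,.01,.01).ravel()
    p=l[2:]+[270,95]
    y=np.array([100,195]);A=[onz(K,T,(p[0]+l[0]/l[1]*(t-p[1]),t),130) for t in y]
    dd=A[0]-A[1];print('prong',st,A[0].round(1)[:2],A[1].round(1)[:2],np.degrees(np.arctan2(dd[1],dd[0])))
bl=(h[130:210,270:345,2]<55).astype(np.uint8)*255
for st,cc,m in blobs(bl,40): print('black',st,cc)
print('mug rim', onz(K,T,(280,322),90),onz(K,T,(248,345),90),onz(K,T,(312,345),90))
a=cv2.resize(im[75:215,240:365,::-1],None,fx=4.2,fy=4.2,interpolation=cv2.INTER_CUBIC);cv2.imwrite('pics/c2.png',a)
d0=pickle.load(open('d0.pkl','rb'))
K1,T1=P(d0['scene'])
# handle top centre two views
for uv in [(122,234),(121.5,235)]: print(tri([ray(K,T,bx.mean(0)),ray(K1,T1,uv)]))
```

```text
red V hist (array([ 24,  98,  30,  67,  34,  48,  85, 385]), array([ 60.   ,  78.125,  96.25 , 114.375, 132.5  , 150.625, 168.75 ,
       186.875, 205.   ]))
((37.27586364746094, 50.31034851074219), (20.746417999267578, 20.746417999267578), 66.80140686035156)
top corners [[524.6, -344.8, 206.0], [530.4, -358.4, 206.0], [516.9, -364.2, 206.0], [511.0, -350.5, 206.0]] centre [ 520.7 -354.5  206. ]
edge deg 23.05930278271461 14.74181226341869 14.690084215629186
prong [35, 7, 20, 59, 480] [ 580.  -353.6] [ 497.6 -370.9] 11.847435200786279
prong [9, 13, 19, 53, 448] [ 579.9 -330.6] [ 497.5 -345.9] 10.502980906813395
prong [51, 79, 10, 21, 117] [ 580.  -372.2] [ 497.6 -368.6] -2.4953025445188097
black [0, 0, 20, 53, 305] [7.9, 28.1]
black [21, 13, 36, 39, 368] [39.9, 31.6]
mug rim [ 347.39442109 -319.51390643   90.        ] [ 318.29833354 -282.31922645   90.        ] [ 318.5230601  -355.28190971   90.        ]
(array([ 520.48037711, -352.57724426,  209.11446252]), [np.float64(2.1246613667660346), np.float64(2.124661366766007)])
(array([ 520.45220356, -353.27042149,  206.9020573 ]), [np.float64(1.3238228541738593), np.float64(1.3238228541738244)])
```

View pics/c2.png

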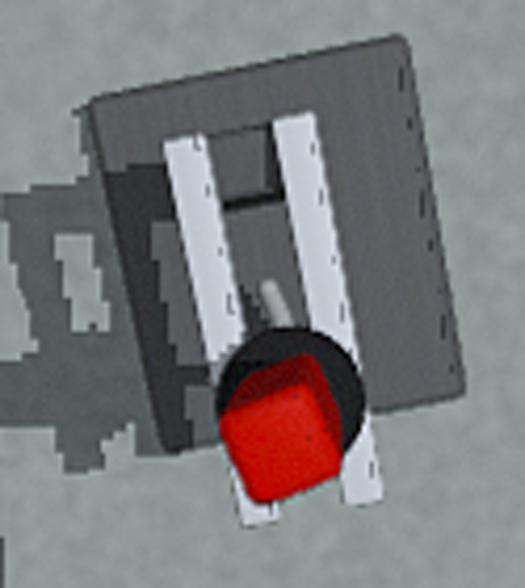

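The crop shows the handle square turned by about 22.5° and the fork by about 11°. The foot points along the handle's x at crop pixel (265,282), and the rod sits mid-fork at about (520.5,-354). Before taking the rod I'll get a clean view into the gap.

Emit:
arm_command(series=[{"tx": 0,"ty": 4,"tz": 0,"ax": 0,"ay": 0,"az": 0,"gripper": 100},{"tx": 0,"ty": 8,"tz": 0,"ax": 0,"ay": 0,"az": 0,"gripper": 100},{"tx": 0,"ty": 12,"tz": 0,"ax": 0,"ay": 0,"az": 0,"gripper": 100},{"tx": 0,"ty": 16,"tz": 0,"ax": 0,"ay": 0,"az": 0,"gripper": 100},{"tx": 0,"ty": 20,"tz": 0,"ax": 0,"ay": 0,"az": 0,"gripper": 100},{"tx": 0,"ty": 24,"tz": 0,"ax": 0,"ay": 0,"az": 0,"gripper": 100},{"tx": 0,"ty": 28,"tz": 0,"ax": 0,"ay": 0,"az": 0,"gripper": 100},{"tx": 0,"ty": 32,"tz": 0,"ax": 0,"ay": 0,"az": 0,"gripper": 100},{"tx": 0,"ty": 35,"tz": 0,"ax": 0,"ay": 0,"az": 0,"gripper": 100},{"tx": 0,"ty": 37,"tz": 0,"ax": 0,"ay": 0,"az": 0,"gripper": 100},{"tx": 0,"ty": 37,"tz": 0,"ax": 0,"ay": 0,"az": 0,"gripper": 100},{"tx": 0,"ty": 37,"tz": 0,"ax": 0,"ay": 0,"az": 0,"gripper": 100}])

```text
clock: 2.65
ee_pos: [488.0, 3.2, 338.8]
orientation: [[1.0, -0.003, -0.0], [-0.003, -1.0, -0.001], [-0.0, 0.001, -1.0]]
force: [-0.4, -0.3, 0.7]
finger_gap: 1.0
finger_force: 0.0
```

```bash
python3 snap.py w3
```

```text
2.65 [488.    3.2 338.8] [[1.0, -0.003, -0.0], [-0.003, -1.0, -0.001], [-0.0, 0.001, -1.0]] [-0.4 -0.3  0.7] 1.0000154907300918
```

View pics/w3.png

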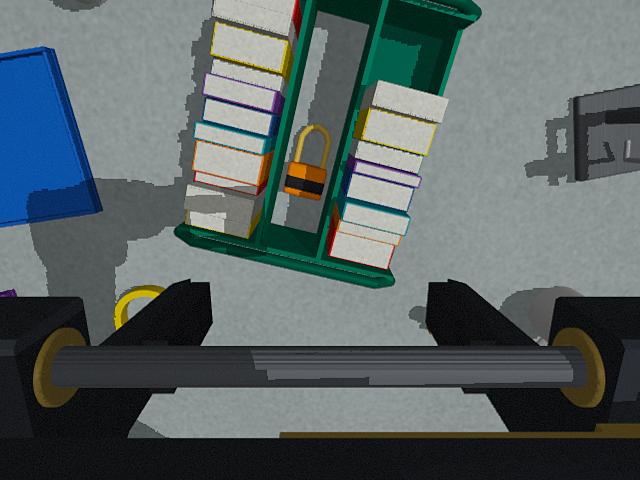

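The picture shows the whole lock in the gap. The body is centred at about (305,178) and the shackle crown at (316,127), pointing away from the robot and slightly right (yaw about -12°).

Run:
```python
from h import *
d=pickle.load(open('w3.pkl','rb'));im=d['img'];K,T=P(d,d['state'])
h=cv2.cvtColor(im,cv2.COLOR_RGB2HSV)
print('brass px',h[126,316],h[127,312],h[150,298],'body',h[170,305])
y0,x0=115,280
sub=im[y0:210,x0:340]
m=mask(sub,15,28,80,60);o=mask(sub,3,14,120,60)
for nm,mm in(('brass',m),('body',o)):
  for s,c,b in blobs(mm,30): print(nm,[s[0]+x0,s[1]+y0]+s[2:],[c[0]+x0,c[1]+y0])
s,c,b=max(blobs(m,30),key=lambda t:t[0][4])
pts=cv2.findNonZero(b)[:,0]+[x0,y0]
W=np.array([onz(K,T,p,14)[:2] for p in pts])
# axis from body: top face
so=max(blobs(o,30),key=lambda t:t[0][4])
hull=cv2.boxPoints(cv2.minAreaRect(np.vstack([cv2.findNonZero(x[2])[:,0] for x in blobs(o,20)])))+[x0,y0]
print('body box z28',[onz(K,T,p,28)[:2].round(1).tolist() for p in hull])
for yaw in(-10,-12,-14):
  a=np.radians(yaw);R=np.array([[np.cos(a),np.sin(a)],[-np.sin(a),np.cos(a)]])
  L=W@R.T;print(yaw,'x',np.percentile(L[:,0],[0,1,99,100]).round(1),'y',np.percentile(L[:,1],[0,1,99,100]).round(1))
  for lo in(5,15,25,35):
    q=L[(L[:,0]<L[:,0].max()-lo)&(L[:,0]>L[:,0].max()-lo-6)]; print('   ',lo,q[:,1].min().round(1),q[:,1].max().round(1))
# gap wall tops z=100 edges: rough lines
print('gap floor corners',[onz(K,T,p,0)[:2].round(0).tolist() for p in((318,12),(368,20),(272,222),(318,233))])
# tray rim
t=mask(im[30:240,0:120],104,118,150)
print(K[0,0])
```

```text
brass px [ 23 177 130] [ 24 165 209] [ 24 173 192] body [ 17 255 218]
brass [288, 124, 44, 59, 1056] [310.1, 156.6]
brass [284, 187, 35, 13, 167] [299.9, 192.7]
body [298, 162, 29, 22, 64] [315.4, 169.6]
body box z28 [[481.8, 37.2], [519.2, 27.1], [510.8, -6.7], [472.9, 2.8]]
-10 x [485.4 486.4 550.3 551.9] y [ 83.1  84.1 126.8 128. ]
    5 86.8 117.9
    15 83.1 122.0
    25 83.8 122.7
    35 84.5 123.2
-12 x [481.7 482.7 546.5 548.1] y [100.8 101.9 144.  145.2]
    5 105.7 136.8
    15 101.7 140.5
    25 102.0 140.6
    35 102.4 141.1
-14 x [477.5 478.1 542.  543.7] y [117.9 119.2 161.1 162.2]
    5 124.1 155.5
    15 120.1 158.7
    25 120.2 158.7
    35 120.2 158.9
gap floor corners [[681.0, 4.0], [673.0, -52.0], [441.0, 64.0], [426.0, 5.0]]
389.04390369234835
```

Emit:
arm_command(series=[{"tx": 0.3,"ty": -4,"tz": 0,"ax": 0,"ay": 0,"az": 2,"gripper": 100},{"tx": 0.6,"ty": -8,"tz": 0,"ax": 0,"ay": 0,"az": 5,"gripper": 100},{"tx": 1,"ty": -12,"tz": 0,"ax": 0,"ay": 0,"az": 8,"gripper": 100},{"tx": 1.4,"ty": -16,"tz": 0,"ax": 0,"ay": 0,"az": 11,"gripper": 100},{"tx": 1.8,"ty": -20,"tz": 0,"ax": 0,"ay": 0,"az": 14,"gripper": 100},{"tx": 2.2,"ty": -24,"tz": 0,"ax": 0,"ay": 0,"az": 17,"gripper": 100},{"tx": 2.6,"ty": -28,"tz": 0,"ax": 0,"ay": 0,"az": 20,"gripper": 100},{"tx": 3,"ty": -32,"tz": 0,"ax": 0,"ay": 0,"az": 22.5,"gripper": 100},{"tx": 3.2,"ty": -35,"tz": -3,"ax": 0,"ay": 0,"az": 22.5,"gripper": 100},{"tx": 3.2,"ty": -35.9,"tz": -6,"ax": 0,"ay": 0,"az": 22.5,"gripper": 100},{"tx": 3.2,"ty": -35.9,"tz": -8,"ax": 0,"ay": 0,"az": 22.5,"gripper": 100},{"tx": 3.2,"ty": -35.9,"tz": -8,"ax": 0,"ay": 0,"az": 22.5,"gripper": 100}])

```text
clock: 3.9
ee_pos: [516.3, -355.6, 255.4]
orientation: [[0.926, 0.378, -0.007], [0.378, -0.926, 0.002], [-0.006, -0.005, -1.0]]
force: [0.2, 0.0, 0.1]
finger_gap: 0.998
finger_force: 0.0
```

Emit:
arm_command(series=[{"tx": 0,"ty": 0,"tz": 0,"ax": 0,"ay": 0,"az": 0,"gripper": 100},{"tx": 0,"ty": 0,"tz": 0,"ax": 0,"ay": 0,"az": 0,"gripper": 100}])

```text
clock: 4.1
ee_pos: [520.6, -354.6, 260.3]
orientation: [[0.924, 0.381, 0.002], [0.381, -0.924, -0.002], [0.001, 0.002, -1.0]]
force: [0.1, -0.6, -0.9]
finger_gap: 1.0
finger_force: 0.0
```

```bash
python3 snap.py w4
python3 - <<'E'
from h import *
d=pickle.load(open('w4.pkl','rb'));im=d['img'];K,T=P(d,d['state'])
print('expected top',proj(K,T,(520.5,-354,206)))
x0,y0=220,180;sub=im[y0:345,x0:420]
red=mask(sub,0,6,120,60)|mask(sub,172,180,120,60)
V=cv2.cvtColor(sub,cv2.COLOR_RGB2HSV)[:,:,2]
for s,c,b in blobs(red,100):
    v=V[b>0];top=((b>0)&(V>.9*np.percentile(v,95))).astype(np.uint8)*255
    r=cv2.minAreaRect(cv2.findNonZero(top));bx=cv2.boxPoints(r)+[x0,y0]
    w=np.array([onz(K,T,q,206) for q in bx]);e=w[1]-w[0]
    print(s,r,w.mean(0).round(1),np.degrees(np.arctan2(e[1],e[0]))%90,np.linalg.norm(e),np.linalg.norm(w[2]-w[1]))
    d2=pickle.load(open('w2.pkl','rb'));K2,T2=P(d2,d2['state'])
    print(tri([ray(K,T,bx.mean(0)),ray(K2,T2,(307.3,180.3))]))
E
```

```text
4.1 [ 520.6 -354.6  260.3] [[0.924, 0.381, 0.002], [0.381, -0.924, -0.002], [0.001, 0.002, -1.0]] [ 0.1 -0.6 -0.9] 1.0002483768737829
expected top [319.11933081 258.6744611 ]
[83, 36, 32, 56, 1630] ((99.0, 64.5), (51.0, 28.0), 90.0) [ 527.6 -351.   206. ] 22.39967913070086 14.762760796621045 28.569007599222125
(array([ 516.94156984, -354.26629761,  169.38541392]), [np.float64(1.2268184658058703), np.float64(1.226818465805854)])
```

Emit:
arm_command(series=[{"tx": 0,"ty": 0,"tz": -3,"ax": 0,"ay": 0,"az": 0,"gripper": 100},{"tx": 0,"ty": 0,"tz": -6,"ax": 0,"ay": 0,"az": 0,"gripper": 100},{"tx": 0,"ty": 0,"tz": -8,"ax": 0,"ay": 0,"az": 0,"gripper": 100},{"tx": 0,"ty": 0,"tz": -9.1,"ax": 0,"ay": 0,"az": 0,"gripper": 100},{"tx": 0,"ty": 0,"tz": -9.1,"ax": 0,"ay": 0,"az": 0,"gripper": 100},{"tx": 0,"ty": 0,"tz": -9.1,"ax": 0,"ay": 0,"az": 0,"gripper": 100},{"tx": 0,"ty": 0,"tz": -9.1,"ax": 0,"ay": 0,"az": 0,"gripper": 10},{"tx": 0,"ty": 0,"tz": -9.1,"ax": 0,"ay": 0,"az": 0,"gripper": 10},{"tx": 0,"ty": 0,"tz": -9.1,"ax": 0,"ay": 0,"az": 0,"gripper": 10},{"tx": 0,"ty": 0,"tz": -9.1,"ax": 0,"ay": 0,"az": 0,"gripper": 10},{"tx": 0,"ty": 0,"tz": -9.1,"ax": 0,"ay": 0,"az": 0,"gripper": 10},{"tx": 0,"ty": 0,"tz": -9.1,"ax": 0,"ay": 0,"az": 0,"gripper": 10}])

```text
clock: 5.35
ee_pos: [520.2, -353.7, 167.8]
orientation: [[0.924, 0.382, 0.0], [0.382, -0.924, -0.0], [0.0, 0.0, -1.0]]
force: [0.8, -1.4, -0.4]
finger_gap: 0.477
finger_force: 0.0
```

Emit:
arm_command(series=[{"tx": 0,"ty": 0,"tz": 0,"ax": 0,"ay": 0,"az": 0,"gripper": 10},{"tx": 0,"ty": 0,"tz": 0,"ax": 0,"ay": 0,"az": 0,"gripper": 10},{"tx": 0,"ty": 0,"tz": 0,"ax": 0,"ay": 0,"az": 0,"gripper": 10},{"tx": 0,"ty": 0,"tz": 0,"ax": 0,"ay": 0,"az": 0,"gripper": 10}])

```text
clock: 5.75
ee_pos: [520.1, -353.7, 167.6]
orientation: [[0.924, 0.382, -0.0], [0.382, -0.924, -0.0], [-0.0, 0.0, -1.0]]
force: [1.1, -0.9, 0.5]
finger_gap: 0.201
finger_force: 29.8
```

Emit:
arm_command(series=[{"tx": 0,"ty": 0,"tz": 0.6,"ax": 0,"ay": 0,"az": 0,"gripper": 10},{"tx": 0,"ty": 0,"tz": 1,"ax": 0,"ay": 0,"az": 0,"gripper": 10},{"tx": 0,"ty": 0,"tz": 1,"ax": 0,"ay": 0,"az": 0,"gripper": 10},{"tx": -2,"ty": -0.4,"tz": 1,"ax": 0,"ay": 0,"az": 0,"gripper": 10},{"tx": -4,"ty": -0.8,"tz": 1,"ax": 0,"ay": 0,"az": 0,"gripper": 10},{"tx": -6,"ty": -1.2,"tz": 1,"ax": 0,"ay": 0,"az": 0,"gripper": 10},{"tx": -8,"ty": -1.6,"tz": 1,"ax": 0,"ay": 0,"az": 0,"gripper": 10},{"tx": -8,"ty": -1.6,"tz": 1,"ax": 0,"ay": 0,"az": 0,"gripper": 10},{"tx": -8,"ty": -1.6,"tz": 4,"ax": 0,"ay": 0,"az": 0,"gripper": 10},{"tx": -8,"ty": -1.6,"tz": 8,"ax": 0,"ay": 0,"az": 0,"gripper": 10},{"tx": -8,"ty": -1.6,"tz": 12,"ax": 0,"ay": 0,"az": 0,"gripper": 10},{"tx": -8,"ty": -1.6,"tz": 15,"ax": 0,"ay": 0,"az": 0,"gripper": 10}])

```text
clock: 6.95
ee_pos: [442.2, -369.4, 320.6]
orientation: [[0.924, 0.383, 0.004], [0.383, -0.924, -0.001], [0.003, 0.003, -1.0]]
force: [1.1, -0.3, -2.1]
finger_gap: 0.203
finger_force: 29.8
```

Emit:
arm_command(series=[{"tx": 0,"ty": 0,"tz": 0,"ax": 0,"ay": 0,"az": 0,"gripper": 10},{"tx": 0,"ty": 0,"tz": 0,"ax": 0,"ay": 0,"az": 0,"gripper": 10}])

```text
clock: 7.15
ee_pos: [441.1, -369.3, 318.1]
orientation: [[0.924, 0.383, 0.001], [0.383, -0.924, -0.001], [0.001, 0.001, -1.0]]
force: [0.1, 0.7, -0.9]
finger_gap: 0.202
finger_force: 29.8
```

```bash
python3 snap.py w5
python3 - <<'E'
from h import *
d=pickle.load(open('w5.pkl','rb'));K=d['mtx'];T=np.array(d['T_tool_cam'])
print('exp bend',proj(K,T,(0,0,143)),'tip',proj(K,T,(21.6,0,135)))
cv2.imwrite('pics/c5.png',cv2.resize(d['img'][130:330,220:420,::-1],None,fx=3,fy=3,interpolation=2))
E
```

```text
7.15 [ 441.1 -369.3  318.1] [[0.924, 0.383, 0.001], [0.383, -0.924, -0.001], [0.001, 0.001, -1.0]] [ 0.1  0.7 -0.9] 0.20157242098087713
exp bend [320.03693384 221.28472832] tip [320.09021091 194.87645012]
```

View pics/c5.png

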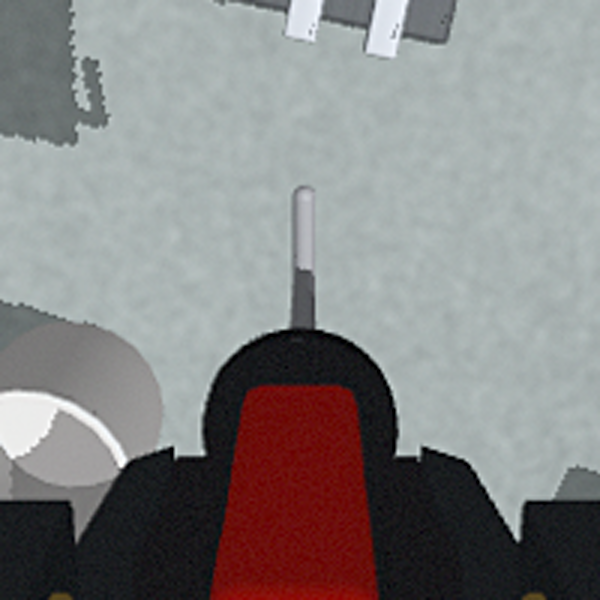

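The crop shows the rod gripped straight: the bend is at full-image (320.7,220) and the tip at (321,193). Both are within about 2 px of where I expected them. Next I'll work out the moves for hooking the shackle.

```bash
cat > mv.py <<'E'
from h import *
from scipy.spatial.transform import Rotation as R
# hook pose: yaw, tilt(top to hook +x), bend position -> TCP
def pose(bend,yaw,tilt,L=143):
    r=R.from_euler('z',yaw,degrees=True)*R.from_euler('y',tilt,degrees=True)
    return np.array(bend)+r.apply([0,0,L]),r
def rel(c,t):  # c=(pos,rot)
    return ((t[0]-c[0])/10).round(2).tolist(),(t[1]*c[1].inv()).as_rotvec(degrees=True).round(2).tolist()
E
python3 - <<'E'
from mv import *
cur=(np.array([440.165,-369.68,317.7]),R.from_euler('z',22.5,degrees=True))
cr=np.array([557.4,4.8]);y=-13.9;u=np.array([np.cos(np.radians(y)),np.sin(np.radians(y))])
B=lambda s,z:[*(cr+s*u),z]
h=pose(B(-34,160),y,20);print('hover',rel(cur,h),h[0])
for s,z,t in((-34,120,20),(-34,25,20),(-34,6,20),(-13,6,20),(-13,6,0),(-13,30,0)):
    print(s,z,t,rel(h,pose(B(s,z),y,t)))
E
```

```text
hover ([13.17, 37.09, -2.33], [-1.52, 20.28, -36.02]) [571.87229602   1.21846882 294.37604477]
-34 120 20 ([0.0, 0.0, -4.0], [0.0, 0.0, 0.0])
-34 25 20 ([0.0, 0.0, -13.5], [0.0, 0.0, 0.0])
-34 6 20 ([0.0, 0.0, -15.4], [0.0, 0.0, 0.0])
-13 6 20 ([2.04, -0.5, -15.4], [0.0, 0.0, 0.0])
-13 6 0 ([-2.71, 0.67, -14.54], [-4.8, -19.41, 0.0])
-13 30 0 ([-2.71, 0.67, -12.14], [-4.8, -19.41, 0.0])
```

Emit:
arm_command(series=[{"tx": 1,"ty": 3,"tz": 0,"ax": 0,"ay": 0,"az": 0,"gripper": 10},{"tx": 2.5,"ty": 7,"tz": 0,"ax": 0,"ay": 0,"az": 0,"gripper": 10},{"tx": 4,"ty": 11,"tz": 0,"ax": 0,"ay": 0,"az": 0,"gripper": 10},{"tx": 5.5,"ty": 15,"tz": 0,"ax": -0.25,"ay": 3.4,"az": -6,"gripper": 10},{"tx": 7,"ty": 19,"tz": 0,"ax": -0.5,"ay": 6.8,"az": -12,"gripper": 10},{"tx": 8.5,"ty": 23,"tz": 0,"ax": -0.75,"ay": 10.1,"az": -18,"gripper": 10},{"tx": 10,"ty": 27,"tz": 0,"ax": -1,"ay": 13.5,"az": -24,"gripper": 10},{"tx": 11.2,"ty": 31,"tz": 0,"ax": -1.25,"ay": 16.9,"az": -30,"gripper": 10},{"tx": 12.3,"ty": 34.5,"tz": -1,"ax": -1.52,"ay": 20.28,"az": -36.02,"gripper": 10},{"tx": 13.2,"ty": 37.1,"tz": -2.3,"ax": -1.52,"ay": 20.28,"az": -36.02,"gripper": 10},{"tx": 13.2,"ty": 37.1,"tz": -2.3,"ax": -1.52,"ay": 20.28,"az": -36.02,"gripper": 10},{"tx": 13.2,"ty": 37.1,"tz": -2.3,"ax": -1.52,"ay": 20.28,"az": -36.02,"gripper": 10}])

```text
clock: 8.4
ee_pos: [571.4, 1.7, 292.8]
orientation: [[0.911, -0.239, -0.336], [-0.225, -0.971, 0.081], [-0.345, 0.002, -0.938]]
force: [-0.4, -0.6, -0.6]
finger_gap: 0.199
finger_force: 29.8
```

Emit:
arm_command(series=[{"tx": 0,"ty": 0,"tz": 0,"ax": 0,"ay": 0,"az": 0,"gripper": 10},{"tx": 0,"ty": 0,"tz": 0,"ax": 0,"ay": 0,"az": 0,"gripper": 10}])

```text
clock: 8.6
ee_pos: [572.0, -0.4, 295.0]
orientation: [[0.912, -0.243, -0.332], [-0.229, -0.97, 0.082], [-0.342, 0.001, -0.94]]
force: [0.2, -0.4, -0.7]
finger_gap: 0.201
finger_force: 29.8
```

```bash
python3 snap.py w6
python3 - <<'E'
from h import *
d=pickle.load(open('w6.pkl','rb'));K,T=P(d,d['state']);im=d['img']
st=d['state'];print('bend',st['ee_pos']+st['orientation']@[0,0,143],'foot dir',st['orientation']@[.94,0,-.342])
print('exp crown',proj(K,T,(557.4,4.8,14)), 'bend',proj(K,T,st['ee_pos']+st['orientation']@[0,0,143]))
cv2.imwrite('pics/c6.png',cv2.resize(im[60:330,180:460,::-1],None,fx=2.1,fy=2.1,interpolation=2))
E
```

```text
8.6 [ 5.72e+02 -4.00e-01  2.95e+02] [[0.912, -0.243, -0.332], [-0.229, -0.97, 0.082], [-0.342, 0.001, -0.94]] [ 0.2 -0.4 -0.7] 0.20074353300602643
bend [524.5841622   11.34356529 160.55192264] foot dir [ 9.70286957e-01 -2.43119455e-01  3.90030184e-04]
exp crown [317.61570458 114.46023233] bend [319.42453179 220.81014795]
```

View pics/c6.png

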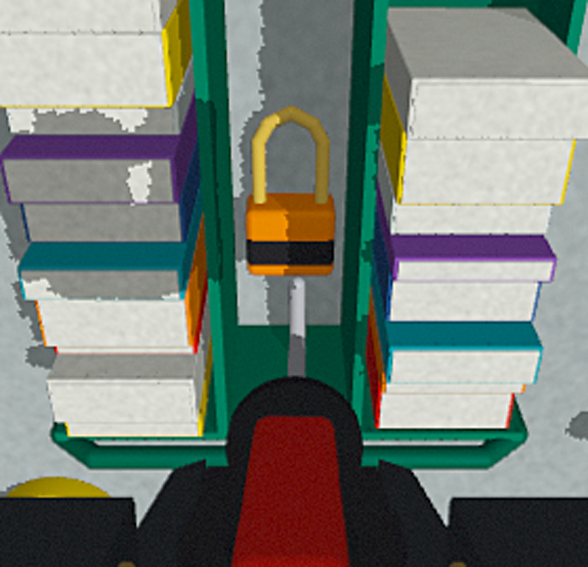

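The crop shows the shackle crown at full-image (318.6,113.7), against an expected (317.6,114.5). The foot is in line with the lock and the gap is clear. Going down in two stages.

Emit:
arm_command(series=[{"tx": 0,"ty": 0,"tz": -2,"ax": 0,"ay": 0,"az": 0,"gripper": 10},{"tx": 0,"ty": 0,"tz": -4,"ax": 0,"ay": 0,"az": 0,"gripper": 10},{"tx": 0,"ty": 0,"tz": -6,"ax": 0,"ay": 0,"az": 0,"gripper": 10},{"tx": 0,"ty": 0,"tz": -8,"ax": 0,"ay": 0,"az": 0,"gripper": 10},{"tx": 0,"ty": 0,"tz": -10,"ax": 0,"ay": 0,"az": 0,"gripper": 10},{"tx": 0,"ty": 0,"tz": -12,"ax": 0,"ay": 0,"az": 0,"gripper": 10},{"tx": 0,"ty": 0,"tz": -13,"ax": 0,"ay": 0,"az": 0,"gripper": 10},{"tx": 0,"ty": 0,"tz": -13,"ax": 0,"ay": 0,"az": 0,"gripper": 10},{"tx": 0,"ty": 0,"tz": -13,"ax": 0,"ay": 0,"az": 0,"gripper": 10},{"tx": 0,"ty": 0,"tz": -13,"ax": 0,"ay": 0,"az": 0,"gripper": 10}])

```text
clock: 9.65
ee_pos: [573.0, 1.2, 165.9]
orientation: [[0.913, -0.241, -0.33], [-0.227, -0.97, 0.082], [-0.34, -0.0, -0.94]]
force: [0.4, 0.2, -0.8]
finger_gap: 0.203
finger_force: 29.8
```

```bash
python3 snap.py w7
python3 - <<'E'
from h import *
d=pickle.load(open('w7.pkl','rb'));K,T=P(d,d['state']);im=d['img']
st=d['state'];b=st['ee_pos']+st['orientation']@[0,0,143];print('bend',b)
cr=np.array([557.4,4.8,14]);a=np.radians(-13.9);u=np.array([np.cos(a),np.sin(a),0]);n=np.array([-u[1],u[0],0])
print('s,lat of bend',(b-cr)@u,(b-cr)@n,'crown px',proj(K,T,cr),'bend px',proj(K,T,b))
cv2.imwrite('pics/c7.png',cv2.resize(im[60:300,200:440,::-1],None,fx=2.5,fy=2.5,interpolation=2))
E
```

```text
9.65 [573.    1.2 165.9] [[0.913, -0.241, -0.33], [-0.227, -0.97, 0.082], [-0.34, -0.0, -0.94]] [ 0.4  0.2 -0.8] 0.20259533901393414
bend [525.81010069  12.97029984  31.38703787]
s,lat of bend -32.62757104795478 0.3422650396770159 crown px [319.89135393 171.60233285] bend px [319.42696401 220.81067727]
```

View pics/c7.png

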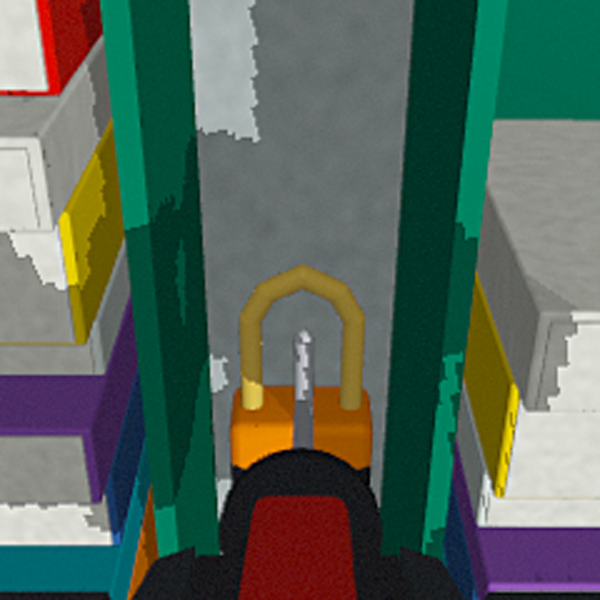

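The crop shows the foot centred inside the shackle: crown at full-image (320.8,169.6), tip at about (321,194). Lowering the last bit, then sliding forward under the crown.

Emit:
arm_command(series=[{"tx": 0,"ty": 0,"tz": -0.8,"ax": 0,"ay": 0,"az": 0,"gripper": 10},{"tx": 0,"ty": 0,"tz": -1.6,"ax": 0,"ay": 0,"az": 0,"gripper": 10},{"tx": 0,"ty": 0,"tz": -2.2,"ax": 0,"ay": 0,"az": 0,"gripper": 10},{"tx": 0,"ty": 0,"tz": -2.5,"ax": 0,"ay": 0,"az": 0,"gripper": 10},{"tx": 0,"ty": 0,"tz": -2.5,"ax": 0,"ay": 0,"az": 0,"gripper": 10},{"tx": 0,"ty": 0,"tz": -2.5,"ax": 0,"ay": 0,"az": 0,"gripper": 10},{"tx": 0,"ty": 0,"tz": -2.5,"ax": 0,"ay": 0,"az": 0,"gripper": 10}])

```text
clock: 10.4
ee_pos: [572.4, 1.4, 140.0]
orientation: [[0.912, -0.241, -0.332], [-0.226, -0.971, 0.082], [-0.342, 0.0, -0.94]]
force: [-0.5, -0.3, -1.5]
finger_gap: 0.204
finger_force: 29.8
```

```bash
cat > b.py <<'E'
from cell import ctrl
from h import *
st=ctrl.state();b=st['ee_pos']+st['orientation']@[0,0,143]
cr=np.array([557.4,4.8,14]);a=np.radians(-13.9);u=np.array([np.cos(a),np.sin(a),0]);n=np.array([-u[1],u[0],0])
print('bend',b.round(1),'s,lat',((b-cr)@u).round(1),((b-cr)@n).round(1),'F',st['force'].round(1),'tq',st['torque'].round(2))
E
python3 b.py
```

```text
bend [524.9  13.1   5.6] s,lat -33.5 0.3 F [-0.5 -0.3 -1.5] tq [-0.07 -0.37 -0.02]
```

Now advance about 21 mm.

Emit:
arm_command(series=[{"tx": 0.5,"ty": -0.12,"tz": 0,"ax": 0,"ay": 0,"az": 0,"gripper": 10},{"tx": 1,"ty": -0.25,"tz": 0,"ax": 0,"ay": 0,"az": 0,"gripper": 10},{"tx": 1.5,"ty": -0.37,"tz": 0,"ax": 0,"ay": 0,"az": 0,"gripper": 10},{"tx": 2.1,"ty": -0.52,"tz": 0,"ax": 0,"ay": 0,"az": 0,"gripper": 10},{"tx": 2.1,"ty": -0.52,"tz": 0,"ax": 0,"ay": 0,"az": 0,"gripper": 10},{"tx": 2.1,"ty": -0.52,"tz": 0,"ax": 0,"ay": 0,"az": 0,"gripper": 10}])

```text
clock: 11.0
ee_pos: [593.2, -3.9, 139.6]
orientation: [[0.912, -0.241, -0.332], [-0.227, -0.971, 0.082], [-0.342, 0.0, -0.94]]
force: [-0.6, 0.2, -0.7]
finger_gap: 0.205
finger_force: 29.8
```

```bash
python3 b.py; python3 snap.py w8
python3 - <<'E'
from h import *
d=pickle.load(open('w8.pkl','rb'));K,T=P(d,d['state']);im=d['img']
print('crown',proj(K,T,(557.4,4.8,14)))
x0,y0=270,150;m=mask(im[y0:290,x0:370],17,30,80,60)
for s,c,b in blobs(m,15): print([s[0]+x0,s[1]+y0]+s[2:],c)
from mv import *
y=-13.9;a=np.radians(y);u=np.array([np.cos(a),np.sin(a)])
B=lambda s,z:[*(np.array([557.4,4.8])+s*u),z]
c=pose(B(-12,5.3),y,20)
for s,z,t in((-12,6,13),(-12,7,6),(-12,8,0),(-12,40,0),(-12,150,0),(-12,240,0)):print(s,z,t,rel(c,pose(B(s,z),y,t)))
E
```

```text
bend [545.7   7.8   5.2] s,lat -12.1 0.1 F [-0.6  0.2 -0.7] tq [-0.06 -0.37 -0.01]
11.0 [593.2  -3.9 139.6] [[0.912, -0.241, -0.332], [-0.227, -0.971, 0.082], [-0.342, 0.0, -0.94]] [-0.6  0.2 -0.7] 0.2046821126892708
crown [319.62835572 213.46348619]
[295, 208, 52, 43, 860] [50.3, 75.9]
-12 6 13 ([-1.63, 0.4, 0.57], [-1.68, -6.8, 0.0])
-12 7 6 ([-3.3, 0.82, 0.95], [-3.36, -13.59, 0.0])
-12 8 0 ([-4.75, 1.17, 1.13], [-4.8, -19.41, 0.0])
-12 40 0 ([-4.75, 1.17, 4.33], [-4.8, -19.41, 0.0])
-12 150 0 ([-4.75, 1.17, 15.33], [-4.8, -19.41, 0.0])
-12 240 0 ([-4.75, 1.17, 24.33], [-4.8, -19.41, 0.0])
```

Emit:
arm_command(series=[{"tx": -0.8,"ty": 0.2,"tz": 0.3,"ax": -0.84,"ay": -3.4,"az": 0,"gripper": 10},{"tx": -1.6,"ty": 0.4,"tz": 0.57,"ax": -1.68,"ay": -6.8,"az": 0,"gripper": 10},{"tx": -2.5,"ty": 0.6,"tz": 0.76,"ax": -2.5,"ay": -10.2,"az": 0,"gripper": 10},{"tx": -3.3,"ty": 0.82,"tz": 0.95,"ax": -3.36,"ay": -13.6,"az": 0,"gripper": 10},{"tx": -4,"ty": 1,"tz": 1.05,"ax": -4.1,"ay": -16.5,"az": 0,"gripper": 10},{"tx": -4.75,"ty": 1.17,"tz": 1.13,"ax": -4.8,"ay": -19.4,"az": 0,"gripper": 10},{"tx": -4.75,"ty": 1.17,"tz": 1.5,"ax": -4.8,"ay": -19.4,"az": 0,"gripper": 10},{"tx": -4.75,"ty": 1.17,"tz": 2,"ax": -4.8,"ay": -19.4,"az": 0,"gripper": 10},{"tx": -4.75,"ty": 1.17,"tz": 2.5,"ax": -4.8,"ay": -19.4,"az": 0,"gripper": 10},{"tx": -4.75,"ty": 1.17,"tz": 3,"ax": -4.8,"ay": -19.4,"az": 0,"gripper": 10},{"tx": -4.75,"ty": 1.17,"tz": 3,"ax": -4.8,"ay": -19.4,"az": 0,"gripper": 10}])

```text
clock: 12.15
ee_pos: [546.4, 7.7, 170.3]
orientation: [[0.97, -0.241, 0.001], [-0.241, -0.97, 0.0], [0.0, -0.0, -1.0]]
force: [-1.0, -0.3, -2.1]
finger_gap: 0.206
finger_force: 29.8
```

```bash
python3 b.py; python3 snap.py w9
python3 - <<'E'
from h import *
d=pickle.load(open('w9.pkl','rb'));im=d['img']
cv2.imwrite('pics/c9.png',cv2.resize(im[130:300,230:410,::-1],None,fx=3,fy=3,interpolation=2))
x0,y0=270,130;m=mask(im[y0:290,x0:370],17,30,80,60)
for s,c,b in blobs(m,15): print([s[0]+x0,s[1]+y0]+s[2:])
E
```

```text
bend [546.4   7.7  27.3] s,lat -11.4 0.2 F [-1.  -0.3 -2.1] tq [ 0.1   0.07 -0.02]
12.15 [546.4   7.7 170.3] [[0.97, -0.241, 0.001], [-0.241, -0.97, 0.0], [0.0, -0.0, -1.0]] [-1.  -0.3 -2.1] 0.2061423875223687
[295, 211, 51, 39, 791]
```

Emit:
arm_command(series=[{"tx": 0,"ty": 0,"tz": 0.8,"ax": 0,"ay": 0,"az": 0,"gripper": 10},{"tx": 0,"ty": 0,"tz": 1.6,"ax": 0,"ay": 0,"az": 0,"gripper": 10},{"tx": 0,"ty": 0,"tz": 2.4,"ax": 0,"ay": 0,"az": 0,"gripper": 10},{"tx": 0,"ty": 0,"tz": 3.2,"ax": 0,"ay": 0,"az": 0,"gripper": 10},{"tx": 0,"ty": 0,"tz": 4,"ax": 0,"ay": 0,"az": 0,"gripper": 10},{"tx": 0,"ty": 0,"tz": 4.8,"ax": 0,"ay": 0,"az": 0,"gripper": 10},{"tx": 0,"ty": 0,"tz": 5.4,"ax": 0,"ay": 0,"az": 0,"gripper": 10},{"tx": 0,"ty": 0,"tz": 6,"ax": 0,"ay": 0,"az": 0,"gripper": 10},{"tx": 0,"ty": 0,"tz": 6.6,"ax": 0,"ay": 0,"az": 0,"gripper": 10},{"tx": 0,"ty": 0,"tz": 7.2,"ax": 0,"ay": 0,"az": 0,"gripper": 10},{"tx": 0,"ty": 0,"tz": 7.6,"ax": 0,"ay": 0,"az": 0,"gripper": 10},{"tx": 0,"ty": 0,"tz": 7.6,"ax": 0,"ay": 0,"az": 0,"gripper": 10}])

```text
clock: 13.4
ee_pos: [546.0, 7.8, 246.3]
orientation: [[0.971, -0.241, 0.001], [-0.241, -0.971, 0.0], [0.001, -0.0, -1.0]]
force: [-0.1, -0.2, -4.1]
finger_gap: 0.201
finger_force: 29.8
```

```bash
python3 b.py; python3 snap.py w10
python3 - <<'E'
from h import *
d=pickle.load(open('w10.pkl','rb'));im=d['img']
x0,y0=250,130;m=mask(im[y0:290,x0:390],15,30,80,60)
for s,c,b in blobs(m,15): print([s[0]+x0,s[1]+y0]+s[2:])
E
```

```text
bend [546.1   7.8 103.3] s,lat -11.7 0.2 F [-0.1 -0.2 -4.1] tq [ 0.   -0.2   0.04]
13.4 [546.    7.8 246.3] [[0.971, -0.241, 0.001], [-0.241, -0.971, 0.0], [0.001, -0.0, -1.0]] [-0.1 -0.2 -4.1] 0.20123484155998864
[250, 130, 22, 28, 381]
[367, 161, 23, 50, 585]
[295, 175, 54, 46, 2010]
[262, 239, 12, 44, 297]
```

The lock's weight is fully on the hook, and it hangs below the crown. Raising it clear of the books.

Emit:
arm_command(series=[{"tx": 0,"ty": 0,"tz": 0.8,"ax": 0,"ay": 0,"az": 0,"gripper": 10},{"tx": 0,"ty": 0,"tz": 2,"ax": 0,"ay": 0,"az": 0,"gripper": 10},{"tx": 0,"ty": 0,"tz": 3.3,"ax": 0,"ay": 0,"az": 0,"gripper": 10},{"tx": 0,"ty": 0,"tz": 4.6,"ax": 0,"ay": 0,"az": 0,"gripper": 10},{"tx": 0,"ty": 0,"tz": 5.9,"ax": 0,"ay": 0,"az": 0,"gripper": 10},{"tx": 0,"ty": 0,"tz": 7.2,"ax": 0,"ay": 0,"az": 0,"gripper": 10},{"tx": 0,"ty": 0,"tz": 8.5,"ax": 0,"ay": 0,"az": 0,"gripper": 10},{"tx": 0,"ty": 0,"tz": 9.8,"ax": 0,"ay": 0,"az": 0,"gripper": 10},{"tx": 0,"ty": 0,"tz": 11.1,"ax": 0,"ay": 0,"az": 0,"gripper": 10},{"tx": 0,"ty": 0,"tz": 12.3,"ax": 0,"ay": 0,"az": 0,"gripper": 10},{"tx": 0,"ty": 0,"tz": 13.2,"ax": 0,"ay": 0,"az": 0,"gripper": 10},{"tx": 0,"ty": 0,"tz": 13.5,"ax": 0,"ay": 0,"az": 0,"gripper": 10}])

```text
clock: 14.65
ee_pos: [545.8, 7.9, 381.7]
orientation: [[0.971, -0.241, 0.001], [-0.241, -0.971, 0.0], [0.001, -0.0, -1.0]]
force: [-0.4, 1.1, -3.9]
finger_gap: 0.2
finger_force: 29.8
```

Emit:
arm_command(series=[{"tx": -0.1,"ty": 0.4,"tz": 0,"ax": 0,"ay": 0,"az": 0,"gripper": 10},{"tx": -0.2,"ty": 1.2,"tz": 0,"ax": 0,"ay": 0,"az": 1,"gripper": 10},{"tx": -0.5,"ty": 2.4,"tz": 0,"ax": 0,"ay": 0,"az": 2,"gripper": 10},{"tx": -0.8,"ty": 4,"tz": 0,"ax": 0,"ay": 0,"az": 3,"gripper": 10},{"tx": -1.1,"ty": 5.8,"tz": 0,"ax": 0,"ay": 0,"az": 4,"gripper": 10},{"tx": -1.5,"ty": 7.6,"tz": 0,"ax": 0,"ay": 0,"az": 5,"gripper": 10},{"tx": -1.8,"ty": 9.4,"tz": 0,"ax": 0,"ay": 0,"az": 6,"gripper": 10},{"tx": -2.2,"ty": 11.2,"tz": 0,"ax": 0,"ay": 0,"az": 7,"gripper": 10},{"tx": -2.5,"ty": 13,"tz": 0,"ax": 0,"ay": 0,"az": 8,"gripper": 10},{"tx": -2.8,"ty": 14.8,"tz": 0,"ax": 0,"ay": 0,"az": 9,"gripper": 10},{"tx": -3.2,"ty": 16.6,"tz": 0,"ax": 0,"ay": 0,"az": 10,"gripper": 10},{"tx": -3.5,"ty": 18.4,"tz": 0,"ax": 0,"ay": 0,"az": 11,"gripper": 10}])

```text
clock: 15.85
ee_pos: [510.3, 193.3, 380.7]
orientation: [[0.999, -0.05, -0.0], [-0.05, -0.999, 0.0], [-0.0, -0.0, -1.0]]
force: [-0.0, -0.0, -3.2]
finger_gap: 0.203
finger_force: 29.8
```

Emit:
arm_command(series=[{"tx": -0.3,"ty": 1.8,"tz": 0,"ax": 0,"ay": 0,"az": 1,"gripper": 10},{"tx": -0.7,"ty": 3.6,"tz": 0,"ax": 0,"ay": 0,"az": 2,"gripper": 10},{"tx": -1,"ty": 5.4,"tz": 0,"ax": 0,"ay": 0,"az": 3,"gripper": 10},{"tx": -1.4,"ty": 7.2,"tz": 0,"ax": 0,"ay": 0,"az": 4,"gripper": 10},{"tx": -1.7,"ty": 9,"tz": 0,"ax": 0,"ay": 0,"az": 5,"gripper": 10},{"tx": -2.1,"ty": 10.8,"tz": 0,"ax": 0,"ay": 0,"az": 6,"gripper": 10},{"tx": -2.4,"ty": 12.4,"tz": 0,"ax": 0,"ay": 0,"az": 7,"gripper": 10},{"tx": -2.7,"ty": 13.8,"tz": 0,"ax": 0,"ay": 0,"az": 8,"gripper": 10},{"tx": -2.9,"ty": 14.9,"tz": 0,"ax": 0,"ay": 0,"az": 9,"gripper": 10},{"tx": -3,"ty": 15.6,"tz": 0,"ax": 0,"ay": 0,"az": 10,"gripper": 10},{"tx": -3.1,"ty": 16,"tz": 0,"ax": 0,"ay": 0,"az": 10,"gripper": 10},{"tx": -3.1,"ty": 16,"tz": 0,"ax": 0,"ay": 0,"az": 10,"gripper": 10}])

```text
clock: 17.05
ee_pos: [479.6, 352.0, 380.7]
orientation: [[0.992, 0.123, -0.0], [0.123, -0.992, -0.0], [-0.0, 0.0, -1.0]]
force: [-0.1, 0.1, -4.3]
finger_gap: 0.201
finger_force: 29.8
```

```bash
python3 b.py; python3 snap.py w11
python3 - <<'E'
from h import *
from cell import ctrl
d=pickle.load(open('w11.pkl','rb'));im=d['img'];K,T=P(d,d['state'])
m=mask(im,104,118,150)
for s,c,b in blobs(m,800): print(s,c)
for n in('scene','side'):
    s=ctrl.get_image(n);pickle.dump(s,open(n+'11.pkl','wb'))
    for q,c,b in blobs(mask(s['img'],6,25,150,90),20):
        if (n=='scene' and 200<q[1]<320 and 380<q[0]<520) or (n=='side' and 120<q[0]<320): print(n,q,c)
E
```

```text
bend [479.6 352.  237.7] s,lat -158.9 318.3 F [-0.1  0.1 -4.3] tq [ 0.05  0.06 -0.01]
17.05 [479.6 352.  380.7] [[0.992, 0.123, -0.0], [0.123, -0.992, -0.0], [-0.0, 0.0, -1.0]] [-0.1  0.1 -4.3] 0.2005590661306017
[260, 52, 116, 156, 15606] [318.8, 122.4]
scene [437, 298, 12, 13, 125] [442.6, 304.0]
side [304, 205, 22, 16, 69] [311.7, 213.8]
side [256, 228, 23, 26, 126] [263.0, 241.8]
side [286, 244, 26, 30, 180] [293.7, 260.9]
side [308, 257, 21, 26, 135] [316.1, 269.8]
side [191, 274, 10, 10, 72] [195.9, 278.1]
side [246, 302, 20, 26, 326] [256.0, 314.3]
```

Run:
```python
from mv import *
d=pickle.load(open('w11.pkl','rb'));im=d['img'];K,T=P(d,d['state'])
m=max(blobs(mask(im,104,118,150),800),key=lambda t:t[0][4])[2]
W=np.array([onz(K,T,q,18)[:2] for q in cv2.findNonZero(m)[:,0]],np.float32)
for e in(5,7,9):
    a=np.radians(e);L=np.c_[W@[np.cos(a),np.sin(a)],W@[-np.sin(a),np.cos(a)]]
    print(e,L.min(0),L.max(0))
r=cv2.minAreaRect(W);print(r,cv2.boxPoints(r).round(0).tolist())
c0=(np.array([479.6,352,380.7]),R.from_euler('z',7.1,degrees=True));a=np.radians(7.1)
print('foot axis',np.cos(a),np.sin(a))
```

```text
5 [473.39974223 238.20865791] [666.92270404 385.96246556]
7 [486.18962543 220.91970478] [675.21815367 363.08778128]
9 [495.64285722 200.94951608] [685.08420549 341.76443223]
((540.7314453125, 360.4267883300781), (188.2883758544922, 138.88397216796875), 8.280014991760254) [[438.0, 416.0], [458.0, 278.0], [644.0, 305.0], [624.0, 443.0]]
foot axis 0.9923319378854887 0.1236014767404927
```

Emit:
arm_command(series=[{"tx": 0,"ty": 0,"tz": -0.8,"ax": 0,"ay": 0,"az": 0,"gripper": 10},{"tx": 0,"ty": 0,"tz": -2.2,"ax": 0,"ay": 0,"az": 0,"gripper": 10},{"tx": 0,"ty": 0,"tz": -3.8,"ax": 0,"ay": 0,"az": 0,"gripper": 10},{"tx": 0,"ty": 0,"tz": -5.4,"ax": 0,"ay": 0,"az": 0,"gripper": 10},{"tx": 0,"ty": 0,"tz": -7,"ax": 0,"ay": 0,"az": 0,"gripper": 10},{"tx": 0,"ty": 0,"tz": -8.6,"ax": 0,"ay": 0,"az": 0,"gripper": 10},{"tx": 0,"ty": 0,"tz": -10.2,"ax": 0,"ay": 0,"az": 0,"gripper": 10},{"tx": 0,"ty": 0,"tz": -11.8,"ax": 0,"ay": 0,"az": 0,"gripper": 10},{"tx": 0,"ty": 0,"tz": -13.2,"ax": 0,"ay": 0,"az": 0,"gripper": 10},{"tx": 0,"ty": 0,"tz": -14.2,"ax": 0,"ay": 0,"az": 0,"gripper": 10},{"tx": 0,"ty": 0,"tz": -14.6,"ax": 0,"ay": 0,"az": 0,"gripper": 10},{"tx": 0,"ty": 0,"tz": -14.6,"ax": 0,"ay": 0,"az": 0,"gripper": 10}])

```text
clock: 18.4
ee_pos: [479.6, 351.5, 234.3]
orientation: [[0.992, 0.123, -0.001], [0.123, -0.992, -0.001], [-0.001, 0.0, -1.0]]
force: [0.6, -0.3, -3.3]
finger_gap: 0.203
finger_force: 29.8
```

Emit:
arm_command(series=[{"tx": 0,"ty": 0,"tz": 0,"ax": 0,"ay": 0,"az": 0,"gripper": 10},{"tx": 0,"ty": 0,"tz": -0.3,"ax": 0,"ay": 0,"az": 0,"gripper": 10},{"tx": 0,"ty": 0,"tz": -0.6,"ax": 0,"ay": 0,"az": 0,"gripper": 10},{"tx": 0,"ty": 0,"tz": -0.9,"ax": 0,"ay": 0,"az": 0,"gripper": 10},{"tx": 0,"ty": 0,"tz": -0.9,"ax": 0,"ay": 0,"az": 0,"gripper": 10},{"tx": 0,"ty": 0,"tz": -0.9,"ax": 0,"ay": 0,"az": 0,"gripper": 10}])

```text
clock: 19.0
ee_pos: [479.6, 351.8, 225.7]
orientation: [[0.992, 0.123, -0.0], [0.123, -0.992, -0.0], [-0.0, 0.0, -1.0]]
force: [-0.4, -0.2, -4.4]
finger_gap: 0.202
finger_force: 29.8
```

```bash
python3 b.py
```

```text
bend [479.6 351.7  82.7] s,lat -158.9 318.1 F [-0.4 -0.2 -4.4] tq [-0.02  0.01 -0.02]
```

Emit:
arm_command(series=[{"tx": 0,"ty": 0,"tz": -0.15,"ax": 0,"ay": 0,"az": 0,"gripper": 10},{"tx": 0,"ty": 0,"tz": -0.3,"ax": 0,"ay": 0,"az": 0,"gripper": 10},{"tx": 0,"ty": 0,"tz": -0.4,"ax": 0,"ay": 0,"az": 0,"gripper": 10},{"tx": 0,"ty": 0,"tz": -0.4,"ax": 0,"ay": 0,"az": 0,"gripper": 10},{"tx": 0,"ty": 0,"tz": -0.4,"ax": 0,"ay": 0,"az": 0,"gripper": 10}])

```text
clock: 19.5
ee_pos: [479.7, 351.9, 221.8]
orientation: [[0.992, 0.123, -0.0], [0.123, -0.992, 0.0], [-0.0, -0.0, -1.0]]
force: [-1.0, -0.3, -3.5]
finger_gap: 0.202
finger_force: 29.8
```

```bash
python3 b.py
```

```text
bend [479.7 352.   78.8] s,lat -158.8 318.3 F [-1.  -0.3 -3.5] tq [ 0.06 -0.05  0.01]
```

Emit:
arm_command(series=[{"tx": 0,"ty": 0,"tz": -0.1,"ax": 0,"ay": 0,"az": 0,"gripper": 10},{"tx": 0,"ty": 0,"tz": -0.2,"ax": 0,"ay": 0,"az": 0,"gripper": 10},{"tx": 0,"ty": 0,"tz": -0.2,"ax": 0,"ay": 0,"az": 0,"gripper": 10},{"tx": 0,"ty": 0,"tz": -0.2,"ax": 0,"ay": 0,"az": 0,"gripper": 10}])

```text
clock: 19.9
ee_pos: [479.7, 351.8, 219.9]
orientation: [[0.992, 0.123, -0.0], [0.123, -0.992, 0.0], [-0.0, -0.0, -1.0]]
force: [-0.1, -0.5, -1.4]
finger_gap: 0.196
finger_force: 29.8
```

```bash
python3 b.py; python3 b.py
```

```text
bend [479.7 351.8  76.9] s,lat -158.8 318.2 F [-0.1 -0.5 -1.4] tq [ 0.02 -0.01  0.03]
bend [479.7 351.8  76.9] s,lat -158.8 318.2 F [-0.1 -0.5 -1.4] tq [ 0.02 -0.01  0.03]
```

Emit:
arm_command(series=[{"tx": 0.5,"ty": 0.06,"tz": 0.05,"ax": 0,"ay": 0,"az": 0,"gripper": 10},{"tx": 1,"ty": 0.12,"tz": 0.15,"ax": 0,"ay": 0,"az": 0,"gripper": 10},{"tx": 1.4,"ty": 0.17,"tz": 0.25,"ax": 0,"ay": 0,"az": 0,"gripper": 10},{"tx": 1.9,"ty": 0.24,"tz": 0.28,"ax": 0,"ay": 0,"az": 0,"gripper": 10},{"tx": 2.4,"ty": 0.3,"tz": 0.25,"ax": 0,"ay": 0,"az": 0,"gripper": 10},{"tx": 2.85,"ty": 0.35,"tz": 0.18,"ax": 0,"ay": 0,"az": 0,"gripper": 10},{"tx": 3.3,"ty": 0.41,"tz": 0.08,"ax": 0,"ay": 0,"az": 0,"gripper": 10},{"tx": 3.8,"ty": 0.47,"tz": -0.05,"ax": 0,"ay": 0,"az": 0,"gripper": 10},{"tx": 4.3,"ty": 0.53,"tz": -0.2,"ax": 0,"ay": 0,"az": 0,"gripper": 10},{"tx": 4.3,"ty": 0.53,"tz": -0.2,"ax": 0,"ay": 0,"az": 0,"gripper": 10}])

```text
clock: 20.9
ee_pos: [523.5, 356.9, 217.4]
orientation: [[0.993, 0.122, 0.0], [0.122, -0.993, -0.0], [0.0, 0.0, -1.0]]
force: [-1.3, 0.6, -0.3]
finger_gap: 0.203
finger_force: 29.8
```

```bash
python3 b.py; python3 snap.py w12
python3 - <<'E'
from h import *
from cell import ctrl
d=pickle.load(open('w12.pkl','rb'));im=d['img'];K,T=P(d,d['state'])
for q,c,b in blobs(mask(im[100:290],15,30,100,60),15): print('wrist y',[q[0],q[1]+100]+q[2:])
for q,c,b in blobs(mask(im[100:290],5,14,100,60),15): print('wrist o',[q[0],q[1]+100]+q[2:])
s=ctrl.get_image('side');K2,T2=P(s)
cv2.imwrite('pics/s12.png',cv2.resize(s['img'][230:430,150:330,::-1],None,fx=3,fy=3,interpolation=2))
pickle.dump(s,open('s12.pkl','wb'))
for q,c,b in blobs(mask(s['img'],6,25,150,70),15):
    if 180<q[0]<310 and q[1]>285: print('side',q,c)
st=d['state'];b=st['ee_pos']+st['orientation']@[0,0,143]
f=st['orientation'][:,0]
print('bend px side',proj(K2,T2,b),'crown exp',proj(K2,T2,b+6.3*f+[0,0,9]),'pivot exp',proj(K2,T2,[*(b+(63.2-43-63.2+20)*f)[:2],5]))
E
```

```text
bend [523.6 356.9  74.4] s,lat -117.4 333.7 F [-1.3  0.6 -0.3] tq [0.03 0.04 0.04]
20.9 [523.5 356.9 217.4] [[0.993, 0.122, 0.0], [0.122, -0.993, -0.0], [0.0, 0.0, -1.0]] [-1.3  0.6 -0.3] 0.20307197811007408
wrist y [294, 212, 53, 37, 1351]
wrist y [606, 226, 34, 46, 883]
side [247, 348, 19, 22, 268] [255.9, 358.6]
side [255, 357, 14, 17, 34] [263.4, 367.4]
bend px side [245.12382493 345.54541182] crown exp [241.79820521 342.31907543] pivot exp [258.60967431 366.43599477]
```

View pics/s12.png

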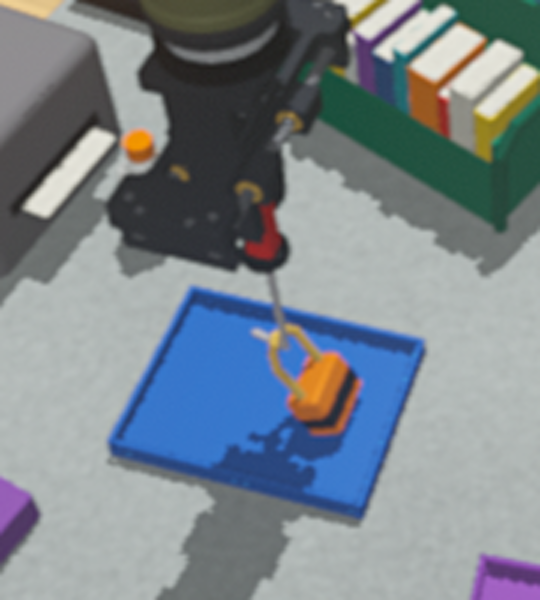

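The side view shows the lock leaning over on its lower edge inside the blue tray, with the crown resting on the foot against the shaft (crop (280,340)). I'll continue along the arc to lay it flat.

Emit:
arm_command(series=[{"tx": 0.66,"ty": 0.08,"tz": -0.28,"ax": 0,"ay": 0,"az": 0,"gripper": 10},{"tx": 1.33,"ty": 0.17,"tz": -0.62,"ax": 0,"ay": 0,"az": 0,"gripper": 10},{"tx": 1.94,"ty": 0.24,"tz": -1.03,"ax": 0,"ay": 0,"az": 0,"gripper": 10},{"tx": 2.52,"ty": 0.31,"tz": -1.47,"ax": 0,"ay": 0,"az": 0,"gripper": 10},{"tx": 3.05,"ty": 0.38,"tz": -1.98,"ax": 0,"ay": 0,"az": 0,"gripper": 10},{"tx": 3.56,"ty": 0.44,"tz": -2.52,"ax": 0,"ay": 0,"az": 0,"gripper": 10},{"tx": 4,"ty": 0.5,"tz": -3.1,"ax": 0,"ay": 0,"az": 0,"gripper": 10},{"tx": 4.4,"ty": 0.55,"tz": -3.73,"ax": 0,"ay": 0,"az": 0,"gripper": 10},{"tx": 4.73,"ty": 0.59,"tz": -4.4,"ax": 0,"ay": 0,"az": 0,"gripper": 10},{"tx": 5.02,"ty": 0.62,"tz": -5.06,"ax": 0,"ay": 0,"az": 0,"gripper": 10},{"tx": 5.25,"ty": 0.65,"tz": -5.7,"ax": 0,"ay": 0,"az": 0,"gripper": 10},{"tx": 5.4,"ty": 0.67,"tz": -6.35,"ax": 0,"ay": 0,"az": 0,"gripper": 10}])

```text
clock: 22.2
ee_pos: [576.8, 363.7, 153.6]
orientation: [[0.992, 0.123, -0.0], [0.123, -0.992, -0.0], [-0.0, 0.0, -1.0]]
force: [-0.2, -0.4, -1.8]
finger_gap: 0.202
finger_force: 29.8
```

Emit:
arm_command(series=[{"tx": 0,"ty": 0,"tz": 0,"ax": 0,"ay": 0,"az": 0,"gripper": 10},{"tx": 0,"ty": 0,"tz": 0,"ax": 0,"ay": 0,"az": 0,"gripper": 10}])

```text
clock: 22.4
ee_pos: [576.7, 363.7, 154.2]
orientation: [[0.992, 0.123, -0.0], [0.123, -0.992, -0.0], [-0.0, 0.0, -1.0]]
force: [0.1, 0.1, -1.6]
finger_gap: 0.204
finger_force: 29.8
```

```bash
cat > look.py <<'E'
import sys
from mv import *
d=pickle.load(open(sys.argv[1]+'.pkl','rb'));im=d['img'];K,T=P(d,d['state']);st=d['state']
x0,y0=230,130
for q,c,b in blobs(mask(im[y0:290,x0:410],10,30,100,60),40):
    p=cv2.findNonZero(b)[:,0]+[x0,y0]
    f=st['orientation'][:,0].copy();f[2]=0;f/=np.linalg.norm(f);n=np.array([-f[1],f[0],0])
    bend=st['ee_pos']+st['orientation']@[0,0,143]
    W=np.array([onz(K,T,t,19) for t in p])-bend
    L=np.c_[W@f,W@n];print('blob',[q[0]+x0,q[1]+y0]+q[2:],'rel bend fwd',L[:,0].min().round(1),L[:,0].max().round(1),'lat',L[:,1].min().round(1),L[:,1].max().round(1))
E
python3 b.py; python3 snap.py w13; python3 look.py w13
python3 - <<'E'
from h import *
from cell import ctrl
s=ctrl.get_image('side');K2,T2=P(s)
for q,c,b in blobs(mask(s['img'],6,28,120,70),15):
    if 150<q[0]<310 and q[1]>285: print('side',q,c,onz(K2,T2,c,19))
E
```

```text
bend [576.7 363.7  11.2] s,lat -67.5 353.0 F [ 0.1  0.1 -1.6] tq [-0.1   0.07 -0.  ]
22.4 [576.7 363.7 154.2] [[0.992, 0.123, -0.0], [0.123, -0.992, -0.0], [-0.0, 0.0, -1.0]] [ 0.1  0.1 -1.6] 0.2041383777498518
blob [294, 210, 52, 42, 764] rel bend fwd -21.5 10.1 lat -19.0 19.4
side [221, 348, 30, 23, 217] [239.6, 357.8] [543.39999516 358.78625627  19.        ]
side [249, 351, 11, 23, 139] [254.0, 362.1] [509.57371916 355.76783924  19.        ]
```

The lock lies flat, with the crown's outer edge 10 mm ahead of the bend as expected. I'll tilt the rod to level the foot, back it out and lift.

Run:
```python
from mv import *
y=7.1;a=np.radians(y);u=np.array([np.cos(a),np.sin(a)]);o=np.array([576.7,363.7])
B=lambda s,z:[*(o+s*u),z]
c=pose(B(0,11.2),y,0)
for s,z,t in((-3,10.5,7),(-5,10,14),(-7,10,20),(-28.5,10,20),(-28.5,60,20),(-28.5,230,0)):print(s,z,t,rel(c,pose(B(s,z),y,t)))
```

```text
-3 10.5 7 ([1.43, 0.18, -0.18], [-0.87, 6.95, 0.0])
-5 10 14 ([2.94, 0.37, -0.54], [-1.73, 13.89, 0.0])
-7 10 20 ([4.16, 0.52, -0.98], [-2.47, 19.85, 0.0])
-28.5 10 20 ([2.03, 0.25, -0.98], [-2.47, 19.85, 0.0])
-28.5 60 20 ([2.03, 0.25, 4.02], [-2.47, 19.85, 0.0])
-28.5 230 0 ([-2.83, -0.35, 21.88], [0.0, 0.0, 0.0])
```

Emit:
arm_command(series=[{"tx": 0.7,"ty": 0.09,"tz": -0.1,"ax": -0.43,"ay": 3.5,"az": 0,"gripper": 10},{"tx": 1.43,"ty": 0.18,"tz": -0.18,"ax": -0.87,"ay": 6.95,"az": 0,"gripper": 10},{"tx": 2.2,"ty": 0.27,"tz": -0.34,"ax": -1.3,"ay": 10.4,"az": 0,"gripper": 10},{"tx": 2.94,"ty": 0.37,"tz": -0.54,"ax": -1.73,"ay": 13.9,"az": 0,"gripper": 10},{"tx": 3.55,"ty": 0.44,"tz": -0.75,"ax": -2.1,"ay": 16.9,"az": 0,"gripper": 10},{"tx": 4.16,"ty": 0.52,"tz": -0.98,"ax": -2.47,"ay": 19.85,"az": 0,"gripper": 10},{"tx": 4.16,"ty": 0.52,"tz": -0.98,"ax": -2.47,"ay": 19.85,"az": 0,"gripper": 10},{"tx": 4.16,"ty": 0.52,"tz": -0.98,"ax": -2.47,"ay": 19.85,"az": 0,"gripper": 10}])

```text
clock: 23.3
ee_pos: [618.3, 369.2, 144.3]
orientation: [[0.933, 0.123, -0.339], [0.115, -0.992, -0.042], [-0.341, -0.0, -0.94]]
force: [-0.5, 0.1, -0.9]
finger_gap: 0.202
finger_force: 29.8
```

```bash
python3 b.py; python3 snap.py w14; python3 look.py w14
```

```text
bend [569.8 363.2   9.9] s,lat -74.1 350.9 F [-0.5  0.1 -0.9] tq [ 0.11 -0.4   0.04]
23.3 [618.3 369.2 144.3] [[0.933, 0.123, -0.339], [0.115, -0.992, -0.042], [-0.341, -0.0, -0.94]] [-0.5  0.1 -0.9] 0.20205849972498743
blob [294, 207, 52, 44, 838] rel bend fwd -20.7 18.1 lat -19.4 19.3
```

Emit:
arm_command(series=[{"tx": -0.5,"ty": -0.06,"tz": 0,"ax": 0,"ay": 0,"az": 0,"gripper": 10},{"tx": -1,"ty": -0.12,"tz": 0,"ax": 0,"ay": 0,"az": 0,"gripper": 10},{"tx": -1.6,"ty": -0.2,"tz": 0,"ax": 0,"ay": 0,"az": 0,"gripper": 10},{"tx": -2.1,"ty": -0.26,"tz": 0,"ax": 0,"ay": 0,"az": 0,"gripper": 10},{"tx": -2.1,"ty": -0.26,"tz": 0,"ax": 0,"ay": 0,"az": 0,"gripper": 10},{"tx": -2.1,"ty": -0.26,"tz": 0,"ax": 0,"ay": 0,"az": 0,"gripper": 10}])

```text
clock: 23.95
ee_pos: [597.2, 366.4, 144.7]
orientation: [[0.933, 0.123, -0.339], [0.116, -0.992, -0.042], [-0.342, 0.0, -0.94]]
force: [0.6, 0.5, -1.5]
finger_gap: 0.2
finger_force: 29.8
```

```bash
python3 b.py; python3 snap.py w15; python3 look.py w15
```

```text
bend [548.7 360.4  10.3] s,lat -93.9 343.1 F [ 0.6  0.5 -1.5] tq [ 0.06 -0.42  0.03]
23.95 [597.2 366.4 144.7] [[0.933, 0.123, -0.339], [0.116, -0.992, -0.042], [-0.342, 0.0, -0.94]] [ 0.6  0.5 -1.5] 0.19977447511023494
blob [290, 181, 61, 78, 1808] rel bend fwd -28.9 38.6 lat -23.8 23.3
```

Emit:
arm_command(series=[{"tx": 0,"ty": 0,"tz": 0.6,"ax": 0,"ay": 0,"az": 0,"gripper": 10},{"tx": 0,"ty": 0,"tz": 1.4,"ax": 0,"ay": 0,"az": 0,"gripper": 10},{"tx": 0,"ty": 0,"tz": 2.4,"ax": 0,"ay": 0,"az": 0,"gripper": 10},{"tx": 0,"ty": 0,"tz": 3.4,"ax": 0,"ay": 0,"az": 0,"gripper": 10},{"tx": 0,"ty": 0,"tz": 4.4,"ax": 0,"ay": 0,"az": 0,"gripper": 10},{"tx": 0,"ty": 0,"tz": 5,"ax": 0,"ay": 0,"az": 0,"gripper": 10},{"tx": 0,"ty": 0,"tz": 5,"ax": 0,"ay": 0,"az": 0,"gripper": 10}])

```text
clock: 24.7
ee_pos: [597.8, 366.8, 195.9]
orientation: [[0.933, 0.123, -0.338], [0.116, -0.992, -0.041], [-0.34, -0.001, -0.94]]
force: [0.0, -0.2, -0.6]
finger_gap: 0.199
finger_force: 29.8
```

```bash
python3 b.py; python3 snap.py w16; python3 look.py w16
python3 - <<'E'
from mv import *
from cell import ctrl
s=ctrl.get_image('side');K2,T2=P(s)
for q,c,b in blobs(mask(s['img'],6,28,120,70),15):
    if 150<q[0]<310 and q[1]>285: print('side',q,c,onz(K2,T2,c,19))
c0=np.array([479.765-.0,352.02,0])
# commanded TCP now from chain
t=np.array([545.665-35-31,7.82+184+160,245.7+135-146-9-4-2])+[43,5.3,-2]+np.array([54,6.7,-63.5])+[41.6,5.2,-9.8]+np.array([-21,-2.6,50]);print('cmd',t)
c=(t,R.from_euler('z',7.1,degrees=True)*R.from_euler('y',20,degrees=True))
tgt=(np.array([440.165,-369.68,317.7]),R.from_euler('z',22.5,degrees=True))
print(rel(c,tgt)); print(rel(c,(c[0]+[-49,-6,150],R.from_euler('z',7.1,degrees=True))))
E
```

```text
bend [549.5 361.   61.4] s,lat -93.2 343.9 F [ 0.  -0.2 -0.6] tq [ 0.1  -0.34 -0.  ]
24.7 [597.8 366.8 195.9] [[0.933, 0.123, -0.338], [0.116, -0.992, -0.041], [-0.34, -0.001, -0.94]] [ 0.  -0.2 -0.6] 0.1986376722196097
blob [294, 152, 54, 78, 2195] rel bend fwd -36.2 37.8 lat -24.2 22.8
blob [335, 239, 12, 9, 46] rel bend fwd -56.5 -47.3 lat -24.3 -14.2
side [176, 286, 8, 6, 16] [180.5, 287.7] [779.59935989 243.96444931  19.        ]
side [221, 349, 39, 25, 373] [244.8, 360.1] [530.1901767  359.29737745  19.        ]
cmd [597.265 366.42  194.4  ]
([-15.71, -73.61, 12.33], [5.12, -19.39, 15.24])
([-4.9, -0.6, 15.0], [2.47, -19.85, 0.0])
```

The rod is free and the lock lies in the tray around (530,359). Returning the rod to the stand.

Emit:
arm_command(series=[{"tx": 0,"ty": 0,"tz": 3,"ax": 0,"ay": 0,"az": 0,"gripper": 10},{"tx": 0,"ty": 0,"tz": 7,"ax": 0,"ay": 0,"az": 0,"gripper": 10},{"tx": -1,"ty": -0.3,"tz": 11,"ax": 0.5,"ay": -4,"az": 0,"gripper": 10},{"tx": -2,"ty": -1,"tz": 13,"ax": 1,"ay": -8,"az": 0,"gripper": 10},{"tx": -3,"ty": -3,"tz": 14,"ax": 1.5,"ay": -12,"az": 0,"gripper": 10},{"tx": -4,"ty": -6,"tz": 15,"ax": 2,"ay": -16,"az": 0,"gripper": 10},{"tx": -5,"ty": -10,"tz": 15,"ax": 2.47,"ay": -19.85,"az": 0,"gripper": 10},{"tx": -6,"ty": -14,"tz": 15,"ax": 2.47,"ay": -19.85,"az": 0,"gripper": 10},{"tx": -7,"ty": -18,"tz": 15,"ax": 2.47,"ay": -19.85,"az": 0,"gripper": 10},{"tx": -8,"ty": -22,"tz": 15,"ax": 2.47,"ay": -19.85,"az": 0,"gripper": 10},{"tx": -9,"ty": -26,"tz": 15,"ax": 2.47,"ay": -19.85,"az": 0,"gripper": 10},{"tx": -10,"ty": -30,"tz": 15,"ax": 2.47,"ay": -19.85,"az": 0,"gripper": 10}])

```text
clock: 26.0
ee_pos: [496.2, 64.8, 344.1]
orientation: [[0.992, 0.123, -0.001], [0.123, -0.992, -0.0], [-0.001, 0.0, -1.0]]
force: [0.6, 0.1, -0.6]
finger_gap: 0.2
finger_force: 29.8
```

Emit:
arm_command(series=[{"tx": -0.6,"ty": -4,"tz": 0,"ax": 0,"ay": 0,"az": 1.4,"gripper": 10},{"tx": -1.1,"ty": -8,"tz": 0,"ax": 0,"ay": 0,"az": 2.8,"gripper": 10},{"tx": -1.6,"ty": -12,"tz": 0,"ax": 0,"ay": 0,"az": 4.2,"gripper": 10},{"tx": -2.1,"ty": -16,"tz": 0,"ax": 0,"ay": 0,"az": 5.6,"gripper": 10},{"tx": -2.7,"ty": -20,"tz": 0,"ax": 0,"ay": 0,"az": 7,"gripper": 10},{"tx": -3.2,"ty": -24,"tz": 0,"ax": 0,"ay": 0,"az": 8.4,"gripper": 10},{"tx": -3.7,"ty": -28,"tz": 0,"ax": 0,"ay": 0,"az": 9.8,"gripper": 10},{"tx": -4.3,"ty": -32,"tz": 0,"ax": 0,"ay": 0,"az": 11.2,"gripper": 10},{"tx": -4.8,"ty": -36,"tz": 0,"ax": 0,"ay": 0,"az": 12.6,"gripper": 10},{"tx": -5.3,"ty": -40,"tz": 0,"ax": 0,"ay": 0,"az": 14,"gripper": 10},{"tx": -5.7,"ty": -43.6,"tz": 0,"ax": 0,"ay": 0,"az": 15.4,"gripper": 10},{"tx": -5.7,"ty": -43.6,"tz": 0,"ax": 0,"ay": 0,"az": 15.4,"gripper": 10}])

```text
clock: 27.2
ee_pos: [437.2, -375.8, 343.4]
orientation: [[0.928, 0.374, -0.003], [0.374, -0.928, -0.003], [-0.004, 0.002, -1.0]]
force: [-0.1, -0.1, -1.2]
finger_gap: 0.2
finger_force: 29.8
```

Emit:
arm_command(series=[{"tx": 0,"ty": 0,"tz": 0,"ax": 0,"ay": 0,"az": 0,"gripper": 10},{"tx": 0,"ty": 0,"tz": 0,"ax": 0,"ay": 0,"az": 0,"gripper": 10},{"tx": 0,"ty": 0,"tz": 0,"ax": 0,"ay": 0,"az": 0,"gripper": 10}])

```text
clock: 27.5
ee_pos: [440.8, -367.9, 344.5]
orientation: [[0.923, 0.384, -0.0], [0.384, -0.923, 0.001], [0.0, -0.001, -1.0]]
force: [0.5, -0.3, -0.6]
finger_gap: 0.206
finger_force: 29.8
```

```bash
python3 snap.py w17
python3 - <<'E'
from h import *
d=pickle.load(open('w17.pkl','rb'));im=d['img'];K,T=P(d,d['state']);st=d['state']
b=st['ee_pos']+st['orientation']@[0,0,143];f=b+st['orientation']@[21.6,0,-8]
print('bend px exp',proj(K,T,b),'tip',proj(K,T,f))
h=cv2.cvtColor(im,cv2.COLOR_RGB2HSV)
m=((h[...,1]<50)&(h[...,2]>195)).astype(np.uint8)*255
for q,c,mm in blobs(m,60):
    if q[1]<260:
        l=cv2.fitLine(cv2.findNonZero(mm),cv2.DIST_L2,0,.01,.01).ravel()
        e=[onz(K,T,l[2:]+l[:2]*t,130)[:2].round(1).tolist() for t in(-40,0,40)];print(q,c,e)
# shaft row profile: foot columns (gray on desk)
g=h[...,1].astype(int)
for r in(200,205,210,215): print(r,[int(x) for x in g[r,312:330]],[int(x) for x in h[r,312:330,2]])
E
```

```text
27.5 [ 440.8 -367.9  344.5] [[0.923, 0.384, -0.0], [0.384, -0.923, 0.001], [0.0, -0.001, -1.0]] [ 0.5 -0.3 -0.6] 0.20579625252080883
bend px exp [320.03699458 221.28785241] tip [320.09034404 194.87956141]
[0, 0, 48, 38, 1056] [24.0, 14.9] [[497.3, -50.3], [493.1, -79.4], [488.8, -109.2]]
[0, 24, 20, 30, 362] [7.9, 39.3] [[491.4, -52.5], [469.4, -70.5], [446.4, -89.3]]
[318, 44, 28, 99, 933] [331.2, 92.6] [[502.2, -345.4], [535.3, -339.0], [566.7, -332.9]]
[0, 48, 20, 34, 374] [6.8, 64.4] [[415.4, -76.1], [449.3, -73.3], [481.6, -70.6]]
[342, 50, 31, 98, 928] [356.9, 98.3] [[506.4, -368.0], [539.6, -361.6], [571.2, -355.4]]
[202, 252, 67, 45, 656] [230.8, 265.4] [[325.6, -279.0], [350.6, -310.7], [375.2, -341.9]]
200 [11, 17, 16, 12, 13, 16, 10, 11, 9, 9, 9, 9, 12, 14, 14, 15, 14, 13] [182, 182, 178, 176, 182, 142, 130, 162, 180, 188, 191, 189, 171, 182, 185, 183, 181, 179]
205 [14, 14, 14, 13, 13, 16, 14, 13, 9, 11, 8, 9, 10, 14, 13, 13, 16, 15] [186, 185, 182, 177, 182, 143, 131, 163, 180, 189, 192, 189, 172, 180, 179, 179, 180, 182]
210 [13, 13, 13, 14, 13, 12, 16, 9, 9, 12, 11, 9, 12, 13, 14, 13, 14, 13] [174, 175, 178, 183, 192, 143, 130, 163, 180, 190, 193, 188, 172, 175, 177, 177, 180, 181]
215 [13, 14, 17, 15, 15, 14, 16, 11, 10, 11, 8, 11, 11, 14, 14, 14, 13, 15] [180, 176, 180, 184, 186, 141, 128, 162, 181, 189, 192, 189, 168, 180, 183, 180, 180, 175]
```

The fork's midline still passes through (520.2,-353.6), and the foot is still centred in the grip (columns 317–324). Lowering in front of the fork.

Emit:
arm_command(series=[{"tx": 0,"ty": 0,"tz": -3,"ax": 0,"ay": 0,"az": 0,"gripper": 10},{"tx": 0,"ty": 0,"tz": -6,"ax": 0,"ay": 0,"az": 0,"gripper": 10},{"tx": 0,"ty": 0,"tz": -9,"ax": 0,"ay": 0,"az": 0,"gripper": 10},{"tx": 0,"ty": 0,"tz": -12,"ax": 0,"ay": 0,"az": 0,"gripper": 10},{"tx": 0,"ty": 0,"tz": -14.5,"ax": 0,"ay": 0,"az": 0,"gripper": 10},{"tx": 0,"ty": 0,"tz": -16,"ax": 0,"ay": 0,"az": 0,"gripper": 10},{"tx": 0,"ty": 0,"tz": -16.7,"ax": 0,"ay": 0,"az": 0,"gripper": 10},{"tx": 0,"ty": 0,"tz": -16.7,"ax": 0,"ay": 0,"az": 0,"gripper": 10},{"tx": 0,"ty": 0,"tz": -16.7,"ax": 0,"ay": 0,"az": 0,"gripper": 10},{"tx": 0,"ty": 0,"tz": -16.7,"ax": 0,"ay": 0,"az": 0,"gripper": 10}])

```text
clock: 28.55
ee_pos: [441.0, -369.9, 178.6]
orientation: [[0.924, 0.382, 0.002], [0.382, -0.924, -0.001], [0.001, 0.002, -1.0]]
force: [-0.9, -0.3, -1.4]
finger_gap: 0.202
finger_force: 29.8
```

Emit:
arm_command(series=[{"tx": 1,"ty": 0.2,"tz": 0,"ax": 0,"ay": 0,"az": 0,"gripper": 10},{"tx": 2,"ty": 0.4,"tz": 0,"ax": 0,"ay": 0,"az": 0,"gripper": 10},{"tx": 3,"ty": 0.6,"tz": 0,"ax": 0,"ay": 0,"az": 0,"gripper": 10},{"tx": 4,"ty": 0.8,"tz": 0,"ax": 0,"ay": 0,"az": 0,"gripper": 10},{"tx": 5,"ty": 1,"tz": 0,"ax": 0,"ay": 0,"az": 0,"gripper": 10},{"tx": 6,"ty": 1.2,"tz": 0,"ax": 0,"ay": 0,"az": 0,"gripper": 10},{"tx": 7,"ty": 1.4,"tz": 0,"ax": 0,"ay": 0,"az": 0,"gripper": 10},{"tx": 8,"ty": 1.6,"tz": 0,"ax": 0,"ay": 0,"az": 0,"gripper": 10},{"tx": 8,"ty": 1.6,"tz": 0,"ax": 0,"ay": 0,"az": 0,"gripper": 10},{"tx": 8,"ty": 1.6,"tz": 0,"ax": 0,"ay": 0,"az": 0,"gripper": 10}])

```text
clock: 29.55
ee_pos: [520.2, -353.5, 177.3]
orientation: [[0.924, 0.382, -0.001], [0.382, -0.924, -0.0], [-0.001, -0.0, -1.0]]
force: [0.9, -0.4, -0.3]
finger_gap: 0.199
finger_force: 29.8
```

Emit:
arm_command(series=[{"tx": 0,"ty": 0,"tz": -0.3,"ax": 0,"ay": 0,"az": 0,"gripper": 10},{"tx": 0,"ty": 0,"tz": -0.6,"ax": 0,"ay": 0,"az": 0,"gripper": 10},{"tx": 0,"ty": 0,"tz": -0.9,"ax": 0,"ay": 0,"az": 0,"gripper": 10},{"tx": 0,"ty": 0,"tz": -0.9,"ax": 0,"ay": 0,"az": 0,"gripper": 10},{"tx": 0,"ty": 0,"tz": -0.9,"ax": 0,"ay": 0,"az": 0,"gripper": 10}])

```text
clock: 30.05
ee_pos: [520.1, -353.6, 168.3]
orientation: [[0.924, 0.382, -0.0], [0.382, -0.924, 0.0], [-0.0, -0.0, -1.0]]
force: [-0.6, -0.9, -0.5]
finger_gap: 0.204
finger_force: 29.8
```

Emit:
arm_command(series=[{"tx": 0,"ty": 0,"tz": -0.1,"ax": 0,"ay": 0,"az": 0,"gripper": 10},{"tx": 0,"ty": 0,"tz": -0.1,"ax": 0,"ay": 0,"az": 0,"gripper": 10},{"tx": 0,"ty": 0,"tz": -0.1,"ax": 0,"ay": 0,"az": 0,"gripper": 10}])

```text
clock: 30.35
ee_pos: [520.4, -353.6, 167.6]
orientation: [[0.924, 0.382, 0.0], [0.382, -0.924, -0.0], [-0.0, 0.0, -1.0]]
force: [-0.3, 0.0, 0.4]
finger_gap: 0.202
finger_force: 29.8
```

```bash
python3 b.py; python3 snap.py w18
python3 - <<'E'
from h import *
d=pickle.load(open('w18.pkl','rb'));im=d['img'];K,T=P(d,d['state'])
h=cv2.cvtColor(im,cv2.COLOR_RGB2HSV)
m=((h[...,1]<50)&(h[...,2]>195)).astype(np.uint8)*255
for q,c,mm in blobs(m,60):
    if 100<q[1]<260 and 230<q[0]<400: print(q,c)
E
```

```text
bend [ 520.4 -353.7   24.6] s,lat 50.2 -356.9 F [-0.3  0.   0.4] tq [ 0.04  0.05 -0.  ]
30.35 [ 520.4 -353.6  167.6] [[0.924, 0.382, 0.0], [0.382, -0.924, -0.0], [-0.0, 0.0, -1.0]] [-0.3  0.   0.4] 0.20165625582489802
[305, 151, 25, 41, 584] [316.5, 169.2]
[360, 161, 18, 9, 90] [369.2, 164.5]
[300, 207, 17, 30, 304] [308.4, 220.4]
```

The rod is back at its original hanging height with its weight on the fork (force about 0). Opening the gripper gradually, then withdrawing upward.

Emit:
arm_command(series=[{"tx": 0,"ty": 0,"tz": 0,"ax": 0,"ay": 0,"az": 0,"gripper": 25},{"tx": 0,"ty": 0,"tz": 0,"ax": 0,"ay": 0,"az": 0,"gripper": 30},{"tx": 0,"ty": 0,"tz": 0,"ax": 0,"ay": 0,"az": 0,"gripper": 40},{"tx": 0,"ty": 0,"tz": 0,"ax": 0,"ay": 0,"az": 0,"gripper": 70},{"tx": 0,"ty": 0,"tz": 0,"ax": 0,"ay": 0,"az": 0,"gripper": 100},{"tx": 0,"ty": 0,"tz": 0,"ax": 0,"ay": 0,"az": 0,"gripper": 100},{"tx": 0,"ty": 0,"tz": 0,"ax": 0,"ay": 0,"az": 0,"gripper": 100},{"tx": 0,"ty": 0,"tz": 0,"ax": 0,"ay": 0,"az": 0,"gripper": 100},{"tx": 0,"ty": 0,"tz": 1.5,"ax": 0,"ay": 0,"az": 0,"gripper": 100},{"tx": 0,"ty": 0,"tz": 4,"ax": 0,"ay": 0,"az": 0,"gripper": 100},{"tx": 0,"ty": 0,"tz": 7,"ax": 0,"ay": 0,"az": 0,"gripper": 100},{"tx": 0,"ty": 0,"tz": 10,"ax": 0,"ay": 0,"az": 0,"gripper": 100}])

```text
clock: 31.6
ee_pos: [520.0, -353.4, 268.3]
orientation: [[0.924, 0.382, -0.001], [0.382, -0.924, 0.0], [-0.001, -0.001, -1.0]]
force: [0.1, -0.3, 0.7]
finger_gap: 1.003
finger_force: 0.0
```

Emit:
arm_command(series=[{"tx": -1,"ty": 0,"tz": 3,"ax": 0,"ay": 0,"az": -5,"gripper": 100},{"tx": -2,"ty": 0,"tz": 6,"ax": 0,"ay": 0,"az": -10,"gripper": 100},{"tx": -3.2,"ty": -1,"tz": 7,"ax": 0,"ay": 0,"az": -16,"gripper": 100},{"tx": -3.2,"ty": -1,"tz": 7,"ax": 0,"ay": 0,"az": -22.5,"gripper": 100},{"tx": -3.2,"ty": -1,"tz": 7,"ax": 0,"ay": 0,"az": -22.5,"gripper": 100},{"tx": -3.2,"ty": -1,"tz": 7,"ax": 0,"ay": 0,"az": -22.5,"gripper": 100},{"tx": -3.2,"ty": -1,"tz": 7,"ax": 0,"ay": 0,"az": -22.5,"gripper": 100}])

```text
clock: 32.3
ee_pos: [488.4, -363.0, 336.9]
orientation: [[1.0, 0.002, -0.001], [0.002, -1.0, 0.001], [-0.001, -0.001, -1.0]]
force: [0.3, 0.8, 0.5]
finger_gap: 0.999
finger_force: 0.0
```

```bash
python3 snap.py w19
python3 - <<'E'
from h import *
from cell import ctrl
for k in('w2','w19'):
    d=pickle.load(open(k+'.pkl','rb'));im=d['img'];K,T=P(d,d['state'])
    m=mask(im,0,6,120,60)|mask(im,172,180,120,60)
    for q,c,b in blobs(m,300):
        if 200<q[0]<420 and q[1]<290: print(k,q,c,'handle at z170',onz(K,T,c,170).round(1))
d0=pickle.load(open('d0.pkl','rb'))
for n in('scene','side'):
    s=ctrl.get_image(n);K,T=P(s)
    for nm,im in(('old',d0[n]['img']),('new',s['img'])):
        for q,c,b in blobs(mask(im,0,4,150),60)+blobs(mask(im,6,28,150,70),60):
            p=onz(K,T,c,19)
            if 300<p[0]<800 and -460<p[1]<480: print(n,nm,q,c,p[:2].round(0))
print(ctrl.state()['clock'])
E
```

```text
32.3 [ 488.4 -363.   336.9] [[1.0, 0.002, -0.001], [0.002, -1.0, 0.001], [-0.001, -0.001, -1.0]] [0.3 0.8 0.5] 0.9993126145106185
w2 [292, 159, 30, 36, 771] [307.2, 176.7] handle at z170 [ 519.  -353.4  170. ]
w19 [292, 159, 30, 36, 779] [307.2, 176.7] handle at z170 [ 518.9 -352.7  170. ]
scene old [115, 232, 18, 31, 273] [123.6, 246.8] [ 361. -398.]
scene old [323, 294, 34, 16, 359] [339.0, 301.8] [610.  64.]
scene old [363, 188, 36, 29, 565] [380.0, 202.4] [318. 227.]
scene old [219, 213, 12, 20, 139] [224.2, 224.4] [ 328. -162.]
scene old [299, 263, 21, 27, 346] [308.8, 272.2] [516.  14.]
scene old [437, 298, 12, 13, 124] [442.6, 304.0] [655. 280.]
scene new [115, 232, 19, 31, 277] [124.0, 246.8] [ 362. -397.]
scene new [323, 293, 34, 17, 357] [339.6, 301.7] [610.  65.]
scene new [363, 188, 36, 29, 565] [380.0, 202.4] [318. 227.]
scene new [219, 213, 12, 20, 144] [224.3, 224.2] [ 327. -162.]
scene new [444, 243, 30, 32, 404] [457.9, 257.1] [531. 357.]
scene new [437, 298, 12, 13, 124] [442.6, 304.0] [655. 280.]
side old [304, 204, 22, 17, 76] [311.6, 213.8] [ 599. -141.]
side old [256, 227, 24, 28, 136] [263.0, 241.8] [672.  19.]
side old [286, 244, 26, 30, 182] [293.8, 260.8] [563.  50.]
side old [308, 256, 22, 27, 145] [316.4, 269.6] [497.  55.]
side old [191, 274, 10, 10, 72] [195.9, 278.1] [763. 202.]
side old [340, 332, 40, 37, 603] [359.5, 350.1] [312. 238.]
side new [304, 204, 22, 17, 74] [311.8, 213.8] [ 598. -141.]
side new [256, 227, 24, 28, 136] [263.0, 241.8] [672.  19.]
side new [286, 244, 26, 30, 179] [293.7, 260.8] [564.  50.]
side new [308, 256, 22, 27, 145] [316.4, 269.7] [496.  56.]
side new [191, 274, 10, 10, 72] [195.9, 278.1] [763. 202.]
side new [340, 332, 40, 38, 610] [359.6, 350.2] [312. 238.]
side new [234, 349, 25, 25, 280] [247.7, 361.0] [523. 359.]
32.45
```

The rod hangs where it started, the lock lies in the blue tray, and the other things have not moved.

```bash
python3 -c "
from cell import ctrl
print(ctrl.hand_in())"
```

```text
the job is handed in; nothing more can be done
None
```

The padlock was hooked out of the gap and laid flat in the blue tray, the hook rod hangs back in its fork released, and the job was handed in at about 32 s; the last camera check showed the other things unmoved, but no verdict was returned.

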